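# Knock home the two sprung pins of a sample die

### The arm

A 6-joint arm with a two-finger parallel gripper is mounted at the origin on a cart in front of the work surface, level with it; the furniture and walls round the work are solid. World frame = base frame: x ahead of the robot, y to its left, z up, the work surface at z = 0. Lengths are in m, angles in rad, forces in N, time in s.
With the tool pointing down it reaches from about 0.35 to 0.975 m from the base axis. Payload 4.9 kg.
Tool frame: the origin (TCP) lies at the very end of the fingers, on their centre line; the grasp point (between the pads) lies 19 mm behind it; y points along the fingers, z is the direction in which the jaws open and shut, and the axes are right-handed (so a half turn about y gives the same grasp; the last joint's range is limited). The gripper opens to 85 mm and grips with 20 to 120 N. Pads are 22 mm wide; open, the fingers measure 114 mm over their backs; the gripper's body (76 mm by 85 mm) begins 54 mm behind the grasp point. The pads swing forward as they close: fully open they stand 13 mm farther back than shut.
Start: joints at [1.219, 0.053, 1.613, -0, 1.476, -0.119], TCP at [0.144, 0.608, 0.198] pointing down, gripper open.
Joint ranges: [-3.01, 3.01], [-1.01, 2.22], [0.06, 2.58], [-1.02, 4.17], [0.09, 2.62], [-3.14, 3.14]. Speed limits (rad/s): [2.57, 2.57, 3.14, 3.14, 3.14, 3.14].

### API

Orientations are given as a rotation vector (axis times angle).
In Python, from station import monitor, viewer, ticket gives the robot as it stands.
- The arm moves only by the tool servo_tool, never from a script. Its argument "commands" is one flat list of numbers, 7 for each row, row after row: the turn, a rotation vector about the tool's x, y, z in rad, then the shift along the tool's x, y, z in cm, then the opening, from 0 (shut) to 1 (fully open). In form: [rx, ry, rz, dx, dy, dz, claw, rx, ry, rz, dx, dy, dz, claw, ...]. A call has 1 to 20 rows; each row shifts and turns the pose as measured when the row begins, along the tool's axes as they then stand; what a row does not reach is not made up. A row lasts 1/10 s, in which the tool goes at most 50 mm and 8.59 degrees, less where a joint would pass 70% of its speed; a pose out of reach is approached as far as the arm can. A call is refused whole if a number of a shift passes 5 or a number of a turn 0.15, either way. A call with a gripper value outside its range is refused whole. The fingers move at their own pace and stop on an object; "grip_force" is the grip in N (left out, the last holds). Time passes only in rows, so rows that do not move let the fingers close. It gives the time, the measured TCP pose, the force and the opening at its end, in the units of the state.
- monitor.get_obs(): the state, without advancing time (a new reading comes with each control period).
- viewer.get_image(name): name is "scene" or "top"; returns a dict with "frame" (400x640x3 uint8, red, green, blue), "depth" (400x640 float32, m along the optical axis (not along the pixel's ray), 0 where there is no reading), "camera_matrix" (3x3 intrinsics, pixels), "cam_to_world" (4x4, takes a point from camera to world coordinates). Camera axes: x right, y down, z forward; pixel columns grow to the right and rows downward; lengths in m; the calibration is good to about 2 mm. A picture is of the moment at which its call begins.
- ticket.finish_job(): hands the job in, once; it reports no verdict.
The state is a dict: "t": time; "q": joint angles; "dq": joint speeds; "effort": joint torques, N m; "tool_pos": TCP position; "tool_rot": TCP orientation; "contact_force": force on the tool from outside, world axes, zero at the start; "wrist_torque": the same for the moment, N m; "opening": finger opening in m.
Only numpy, scipy, OpenCV 4.12 (cv2) and the standard library are available. Lean on these libraries where they do the work, as an engineer would, in place of code of your own. Each camera call takes 0.05 s, during which the arm holds its last target.

### The job

Lock the sample die: take the palm mallet from its cork pad and tap the upright pin down first, then the slanted pin, square along its own axis, until the mallet's face lands on the knurled stop collar round the pin and the pin is flush with it. The collars are set to a different height each time, so feel for the landing, and tap lightly enough not to drive a collar down off its setting. Then stand the mallet upright on the middle of its cork pad and let go; keep the fingers off the fixture and leave the other things alone.

Things in the scene. Friction and masses are not known exactly. Their poses are not given: they have to be found in the camera images.
- die_fixture: Fixed aluminium fixture: plate 150 x 100 x 12 mm with die block and two bushes, each with a sprung steel pin in a dark stop collar (32 mm wide, flat face). Origin: centre of plate's underside, z up. Fully out, the upright pin's head is at (35, 0, 104) mm; the slanted pin's at (-61.4, 0, 90.4), leaning 35 degrees from vertical toward -x. A collar's face lies 14 to 30 mm below its pin's full-out head.
- upright_pin_head (a point): Centre of the end face of the upright pin (round steel, 14 mm diameter); its z axis points out of the bush along the pin (straight up). It moves with the pin. The face of the stop collar round it is not reported.
- slanted_pin_head (a point): Centre of the end face of the slanted pin (round steel, 14 mm diameter); its z axis points out of the bush along the pin: up and toward the fixture's -x end (the robot's left), 35 degrees from vertical. It moves with the pin. The face of the stop collar round it is not reported.
- upright_pin (a joint): How far the upright pin is driven in, m: 0 fully out; starts at 0 to 0.003; flush with its collar somewhere from 0.014 to 0.030. A sprung split pin: it grips its bore and stays where it is left; moving it takes 5 N plus 0.08 N per mm, so up to 7.4 N, a little more at speed. Then the mallet meets the rigid collar and the force jumps.
- slanted_pin (a joint): The same for the slanted pin: 0 fully out, starts at 0 to 0.003, flush somewhere from 0.014 to 0.030, same grip and spring; its collar is set separately. A collar grips its bush with about 50 N; pushed harder it slips down and its setting is lost.
- mallet: Loose palm mallet, about 0.22 kg, 96 mm long, standing on its striking face: white nylon cylinder head 36 mm in diameter and 40 mm high, and on top of it, in line, a round wooden handle 22 mm in diameter and 56 mm long. Origin: centre of the flat striking face; z runs up the handle.
- rest_pad: Round cork pad, 90 mm in diameter, 5 mm thick, fixed to the worktop; the mallet stands on it. Origin: centre of its underside.
- beaker_small: Bystander: small beaker 58 mm wide, 59 mm high. Origin: centre of its underside.
- petri_dish: Bystander: petri dish 62 mm wide, 12 mm high. Origin: centre of its underside.
- cal_weight: Bystander: knobbed calibration weight 27 mm wide, 48 mm high. Origin: centre of its underside.
- vial_4: Bystander: vial 25 mm wide, 51 mm high. Origin: centre of its underside.
Things that resemble listed ones, but are neither listed nor needed, are in the scene too. Of the things that look like the die_fixture, the larger one is meant.

How it is judged:
By the outcome, as a careful person would: the job done as asked, in the order asked, and still so for the second after the job is handed in, with the robot touching nothing.
It also fails if it takes over 45 s, if anything falls off the work surface, if the arm or the gripper's body presses on something with over 40 N, if the wrist force passes 120 N, or if a joint passes its speed limit or range.

## Working session

There is one attempt and no reset: what is moved stays moved. The work goes in short steps, Python scripts to look and compute and a tool call to move; the robot and the scene stay as the last step left them, time stands still between calls to the robot, and variables do not carry over. Pictures are saved under pics/ and viewed, and the job is handed in when it is done.

Besides the shell and the picture viewer there is one more tool, called as a command line: name --argument value ..., lists and objects as JSON in quotes. servo_tool: Moves the arm, as the interface text tells. Its arguments: {"type":"object","properties":{"commands":{"type":"array","items":{"type":"number"}},"grip_force":{"type":"number"}},"required":["commands"]}

```bash
mkdir -p pics; ls; python3 - <<'E'
from station import monitor, viewer, ticket
import cv2,numpy as np
o=monitor.get_obs()
for k,v in o.items(): print(k,np.round(v,4))
for n in ["scene","top"]:
    d=viewer.get_image(n)
    np.savez(f"pics/{n}0.npz",**d)
    cv2.imwrite(f"pics/{n}0.png",cv2.cvtColor(d["frame"],cv2.COLOR_RGB2BGR))
    print(n,d["camera_matrix"].round(1).tolist(),d["cam_to_world"].round(3).tolist())
E
```

```text
pics
t 0.0
q [ 1.219   0.0533  1.6143  0.      1.476  -0.119 ]
dq [-0.0004 -0.0011 -0.001  -0.0011 -0.0007 -0.0009]
effort [-3.0000e-03 -3.9370e+01 -3.7017e+01 -4.0000e-04  7.4000e-03  0.0000e+00]
tool_pos [0.1439 0.6075 0.1963]
tool_rot [-1.565   0.1832 -0.1824]
contact_force [0.9286 0.4993 0.5094]
wrist_torque [ 0.0169 -0.0111 -0.0539]
opening 0.0856
scene [[409.0, 0.0, 309.7], [0.0, 409.0, 198.2], [0.0, 0.0, 1.0]] [[0.789, -0.409, 0.458, 0.116], [-0.614, -0.54, 0.575, -0.558], [0.012, -0.735, -0.678, 0.781], [0.0, 0.0, 0.0, 1.0]]
top [[448.6, 0.0, 324.3], [0.0, 448.6, 197.2], [0.0, 0.0, 1.0]] [[0.002, -0.997, 0.073, 0.544], [-1.0, -0.001, 0.02, 0.028], [-0.02, -0.073, -0.997, 1.153], [0.0, 0.0, 0.0, 1.0]]
```

View pics/scene0.png

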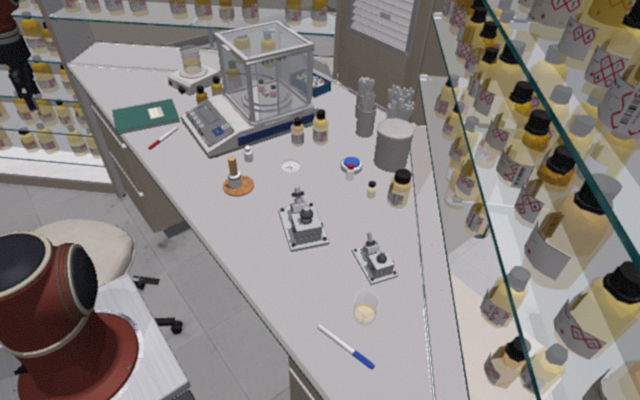

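View pics/top0.png

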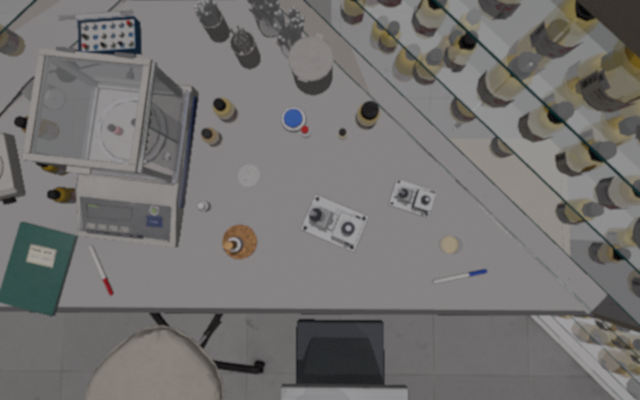

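```bash
cat > h.py <<'E'
import numpy as np,cv2
def load(p): return dict(np.load(p))
def proj(d,P):
    T=np.linalg.inv(d["cam_to_world"]);c=T[:3,:3]@np.array(P,float)+T[:3,3];p=d["camera_matrix"]@c;return p[:2]/p[2]
def ray(d,u,v):
    T=d["cam_to_world"];r=T[:3,:3]@np.linalg.inv(d["camera_matrix"])@[u,v,1.];return T[:3,3],r
def onz(d,u,v,z):
    o,r=ray(d,u,v);return o+r*(z-o[2])/r[2]
def pt(d,u,v):
    o,r=ray(d,u,v);return o+r*d["depth"][v,u]
def crop(d,x0,y0,x1,y1,s,p):
    im=cv2.cvtColor(d["frame"],cv2.COLOR_RGB2BGR)[y0:y1,x0:x1]
    cv2.imwrite(p,cv2.resize(im,None,fx=s,fy=s,interpolation=cv2.INTER_CUBIC))
E
python3 - <<'E'
from h import *
import numpy as np
t=load("pics/top0.npz");s=load("pics/scene0.npz")
crop(t,190,180,450,270,3,"pics/c_top.png")
crop(s,210,140,410,290,4,"pics/c_scene.png")
for d,b in((t,(280,185,380,260)),(t,(215,215,265,270))):
    for v in range(b[1],b[3],4):
        print(v,' '.join('%3d'%round(1000*pt(d,u,v)[2]) for u in range(b[0],b[2],4)))
E
```

```text
185  -2  -1  -2  -2  -1   1   3   1   0   6  -3  -1   1  -1  -1  -5   0   0  -1   0  -2  -2   0   2  -2
189   0   3  -2  -3   0   0   0   2  -1   3   1   4   3  -1   0  -1  -1  -5   3  -2  -1  -3  -2  -1   0
193  -3  -2   1   3   2   2   2   3  -3   0   3   4   3   6  -1   3  -1   2  -3  -3  -1   2   0   1  -2
197   2   2   0  -2   1  -3   2  -1   1  16  11   3  -1   0   2   0   3  -3   3   2   0   2   1   1   0
201  -2   3   1  -5  -1  -1  -2   4  13  14  11  16  13  11  -4   1   3  -3  -4  -6  -2   1  -5  -3   0
205   1   0   4  -1   0  -1   1  -1  12  12  14  12  14   9  11  11  -3  -2  -3   0   1  -3   0   3   2
209   1  -1  -5  -1  -2   1  -1   0  72  79  48  55  11  12  13  12  12  11   0   2   0  -4   1  -1  -3
213  -1   1   0   3   1   2   0  12  91  82  85  60 1153  60  13  12  63  13  13  10  10   1  -2  -1   1
217   2   2   4   3  -2   1   0  14  79  85  83  62  68  52  29  64  63  63  63  55  55  16  10   0   0
221   0   4  -1  -1   0  -2   9  13  14  77  57  63  59  31  13  65  68  65  64  63  61  15  -3   2   0
225   0  -1  -1  -5   3   2  12  10  12  11 1153  64  55  2
[... 965 characters left out ...]
 -1   2   2  -3   2  -3  -1
223   0   2   4  -3   1  -2   3   1  -1  -3  -2   1  -2
227   1   3   8   0   4   5   2   5   5   2  -1  -1  -5
231   0   0  -1   6   7   3   6   7   6   7   2  -2   1
235   2   0   4   5   5   4   5   4   8   6   4   1   2
239   1   1   5   8  46  44  35   3   3   0   6   4  -2
243   3   2   6 102  97  68 1153   9   5   6  11   2   3
247   4  -2   1 102 104  63  42   3   4   7   7   2  -1
251   2  -2   1   7  47  48   3   8   5   3  -1  -2  -1
255  -3   3  -1  -3   1   5   6   2   7   0  -5  -2   0
259  -1   1   1   0   1  -2   5   2  -2  -4   1   4  -5
263  -3  -3  -1   0  -1   2   2   1   1   1   2   3   1
267   1   0   0  -2  -5   2   2   0  -2  -2   1   2   1
```

```bash
ls -la pics
```

```text
total 4912
drwxr-xr-x 2 agent agent    4096 Dec  7 00:10 .
drwxr-xr-x 3 agent agent    4096 Dec  7 00:10 ..
-rw-r--r-- 1 agent agent  458302 Dec  7 00:10 c_scene.png
-rw-r--r-- 1 agent agent  164986 Dec  7 00:10 c_top.png
-rw-r--r-- 1 agent agent 1793220 Dec  7 00:09 scene0.npz
-rw-r--r-- 1 agent agent  453850 Dec  7 00:09 scene0.png
-rw-r--r-- 1 agent agent 1793220 Dec  7 00:09 top0.npz
-rw-r--r-- 1 agent agent  351621 Dec  7 00:09 top0.png
```

View pics/c_top.png

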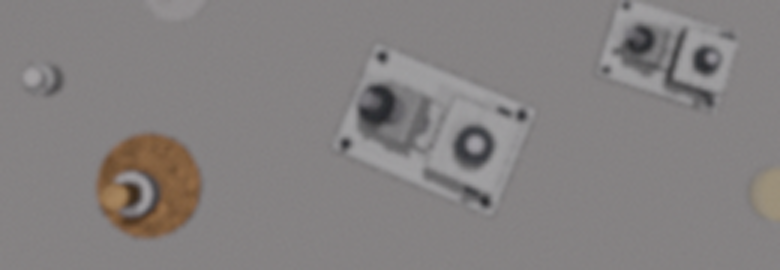

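View pics/c_scene.png

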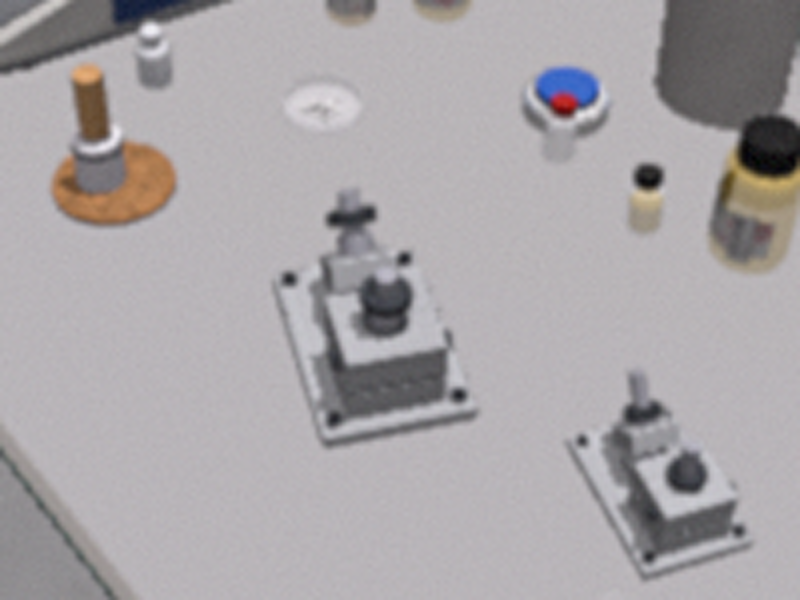

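```bash
python3 - <<'E'
from h import *
t=load("pics/top0.npz");s=load("pics/scene0.npz")
for n,d,b in(("t",t,(270,180,385,260)),("s",s,(270,180,335,255))):
    g=cv2.cvtColor(d["frame"],cv2.COLOR_RGB2GRAY)
    x0,y0,x1,y1=b
    G=cv2.resize(g[y0:y1,x0:x1],None,fx=8,fy=8,interpolation=cv2.INTER_CUBIC)
    print(n,np.median(g[y0:y1,x0:x1]))
    im=cv2.resize(d["frame"][y0:y1,x0:x1,::-1],None,fx=8 if n=="s" else 6.9,fy=8 if n=="s" else 6.9,interpolation=cv2.INTER_CUBIC)
    cv2.imwrite(f"pics/z_{n}.png",im)
# cork pad mask
for n,d,b in(("t",t,(205,215,275,270)),("s",s,(210,145,265,205))):
    hsv=cv2.cvtColor(d["frame"],cv2.COLOR_RGB2HSV)
    x0,y0,x1,y1=b
    m=np.zeros(hsv.shape[:2],np.uint8); m[y0:y1,x0:x1]=((hsv[y0:y1,x0:x1,1]>80)&(hsv[y0:y1,x0:x1,0]<25))*255
    m0=m.copy()
    cs,_=cv2.findContours(m,cv2.RETR_EXTERNAL,cv2.CHAIN_APPROX_NONE)
    c=max(cs,key=cv2.contourArea)
    P=np.array([onz(d,p[0][0],p[0][1],.005)[:2] for p in c])
    # robust circle fit
    from scipy.optimize import least_squares
    r=least_squares(lambda q:np.hypot(P[:,0]-q[0],P[:,1]-q[1])-q[2],[*P.mean(0),.045],loss="soft_l1",f_scale=.001)
    print(n,"pad",r.x.round(4),len(P))
    im=cv2.resize(d["frame"][y0:y1,x0:x1,::-1],None,fx=9,fy=9,interpolation=cv2.INTER_CUBIC)
    cv2.imwrite(f"pics/m_{n}.png",im)
E
```

```text
t 131.0
s 181.0
t pad [0.514  0.2687 0.0421] 94
s pad [0.5101 0.2686 0.0416] 86
```

View pics/z_t.png

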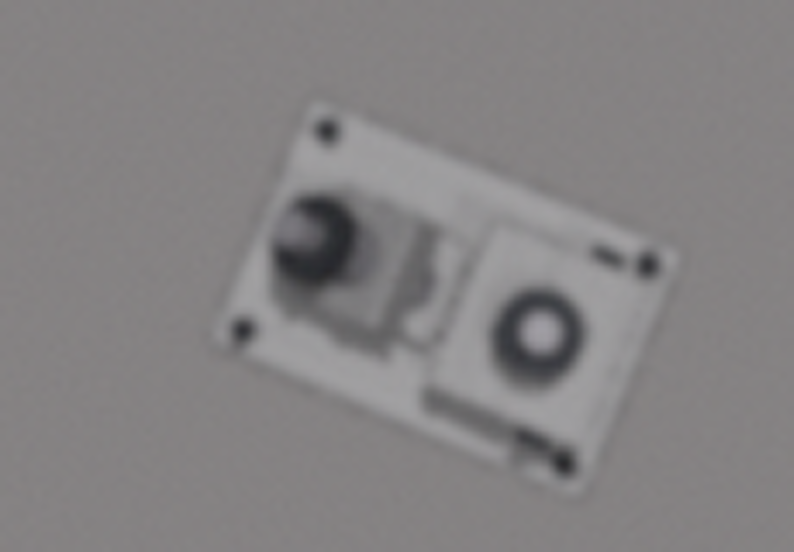

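View pics/z_s.png

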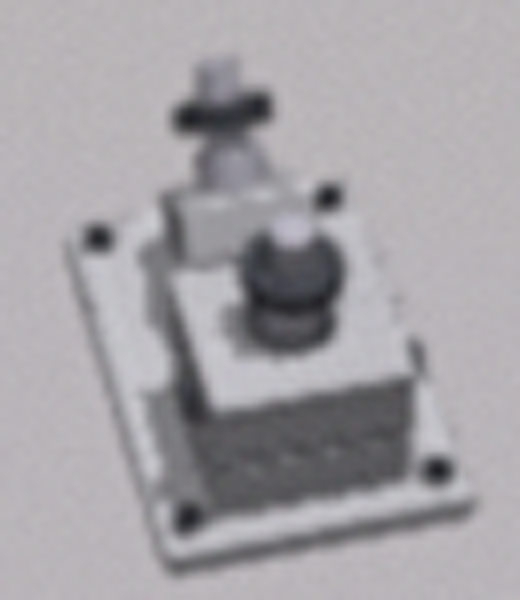

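View pics/m_t.png

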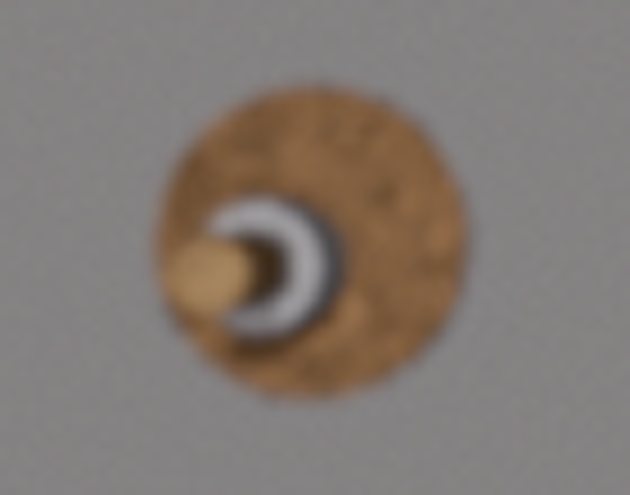

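View pics/m_s.png

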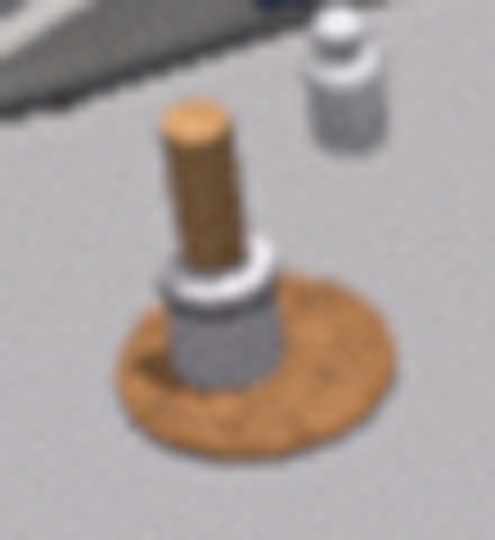

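```bash
cat > est.py <<'E'
from h import *
t=load("pics/top0.npz");s=load("pics/scene0.npz")
cv=lambda p,k,x0,y0:((p[0]+.5)/k-.5+x0,(p[1]+.5)/k-.5+y0)
T=lambda p:cv(p,6.9,270,180); S=lambda p:cv(p,8,270,180)
MT=lambda p:cv(p,9,205,215); MS=lambda p:cv(p,9,210,145)
def tri(a,b):
    A=[];B=[]
    (o1,r1),(o2,r2)=ray(t,*a),ray(s,*b)
    M=np.c_[r1,-r2];x=np.linalg.lstsq(M,o2-o1,rcond=None)[0]
    p,q=o1+r1*x[0],o2+r2*x[1];return (p+q)/2,p-q
E
python3 - <<'E'
from est import *
np.set_printoptions(suppress=True,precision=4)
ht=[onz(t,*T(p),.012) for p in((326,130),(647,264),(565,464),(242,331))]
hs=[onz(s,*S(p),.012) for p in((328,196),(437,469),(187,518),(98,238))]
for h in(ht,hs):
    h=np.array(h)[:,:2];c=h.mean(0);ex=(h[1]-h[0]+h[2]-h[3])/2;ey=(h[0]-h[3]+h[1]-h[2])/2
    print("fix",c,"ex len",np.linalg.norm(ex),np.degrees(np.arctan2(ex[1],ex[0])),"ey",np.linalg.norm(ey),np.degrees(np.arctan2(ey[1],ey[0])))
print("up tri",*tri(T((542,335)),S((291,224))))
print("sl tri",*tri(T((299,231)),S((219,68))))
print("handle top tri",*tri(MT((210,277)),MS((197,125))))
print("handle t",onz(t,*MT((210,277)),.101),"s",onz(s,*MS((197,125)),.101))
print("head t",onz(t,*MT((258,267)),.045))
print("pad t",onz(t,*MT((312,241)),.005),"s",onz(s,*MS((257,365)),.005))
E
```

```text
fix [0.5625 0.0261] ex len 0.12822369626387958 -112.39001747736019 ey 0.07982591978490297 -22.45909649490242
fix [0.5614 0.0303] ex len 0.1282836269202344 -112.60801969398919 ey 0.08047451248756682 -22.57156655489399
up tri [ 0.547  -0.0058  0.1048] [ 0.0024 -0.0018  0.0001]
sl tri [0.5823 0.0774 0.0896] [ 0.0029 -0.0021  0.    ]
handle top tri [0.506  0.2763 0.0986] [ 0.0024 -0.0014 -0.0004]
handle t [0.5073 0.2749 0.101 ] s [0.5036 0.2744 0.101 ]
head t [0.5081 0.2749 0.045 ]
pad t [0.5143 0.2685 0.005 ] s [0.5098 0.2693 0.005 ]
```

```bash
python3 - <<'E'
from est import *
from scipy.spatial.transform import Rotation as R
np.set_printoptions(suppress=True,precision=4)
r=R.from_rotvec([-1.565,.1832,-.1824]).as_matrix();print(r)
c=np.array([.562,.028,0]);a=np.radians(-112.5);ex=np.array([np.cos(a),np.sin(a),0]);z=np.array([0,0,1.])
for off in (0,.003):
  sl=c-.0614*ex+.0904*z-off*(-.5736*ex+.8192*z);up=c+.035*ex+(.104-off)*z
  for n,d,f in(("t",t,6.9),("s",s,8)):
    for k,p in(("sl",sl),("up",up)):
        u=proj(d,p);print(n,k,p,u,(u-[270,180]+.5)*f-.5)
E
```

```text
[[ 0.973  -0.0007  0.2307]
 [-0.2307 -0.0019  0.973 ]
 [-0.0003 -1.     -0.002 ]]
t sl [0.5855 0.0847 0.0904] [309.3428 212.2968] [274.4151 225.7976]
t up [ 0.5486 -0.0043  0.104 ] [347.1118 227.941 ] [535.0213 333.743 ]
s sl [0.5855 0.0847 0.0904] [296.9333 185.8265] [218.9666  50.112 ]
s up [ 0.5486 -0.0043  0.104 ] [306.721  207.1588] [297.2676 220.7705]
t sl [0.5848 0.0831 0.0879] [310.0644 212.6153] [279.3947 227.9958]
t up [ 0.5486 -0.0043  0.101 ] [347.0723 227.9468] [534.7488 333.7832]
s sl [0.5848 0.0831 0.0879] [297.1046 186.9713] [220.3366  59.2703]
s up [ 0.5486 -0.0043  0.101 ] [306.7119 208.0626] [297.1951 228.0008]
```

servo_tool --commands '[0, 0.08, 0, 0, 0, 0, 1, 0, 0.08, 0, 0, 0, 0, 1, 0, 0, 0, 3.8, 0, -1.4, 1, 0, 0, 0, 3.8, 0, -1.4, 1, 0, 0, 0, 3.8, 0, -1.4, 1, 0, 0, 0, 3.8, 0, -1.4, 1, 0, 0, 0, 3.8, 0, -1.4, 1, 0, 0, 0, 3.8, 0, -1.4, 1, 0, 0, 0, 3.8, 0, -1.4, 1, 0, 0, 0, 3.8, 0, -1.4, 1, 0, 0, 0, 3.8, 0, -1.4, 1, 0, 0, 0, 3.8, 0, -1.4, 1, 0, 0, 0, 3.8, 0, -1.4, 1, 0, 0, 0, 0, 0, 0, 1, 0, 0, 0, 0, 0, 0, 1]'

```text
t: 1.6
tool_pos: [0.4775, 0.2884, 0.1876]
tool_rot: [-1.561, 0.317, -0.306]
contact_force: [-1.0, -0.4, -0.5]
opening: 0.0854
```

```bash
cat > d.py <<'E'
import sys,numpy as np
from station import monitor
from scipy.spatial.transform import Rotation as R
np.set_printoptions(suppress=True,precision=3)
UPC=np.array([.562,.028,0]);a=np.radians(-112.5)
EX=np.array([np.cos(a),np.sin(a),0]);EZ=np.array([0,0,1.]);EY=np.cross(EZ,EX)
def Rt(th): # tool orientation in fixture alignment, tilt th (deg) to slanted
    return R.from_matrix(np.c_[EY,-EZ,-EX])*R.from_rotvec([-np.radians(th),0,0])
def delta(target,th=0):
    o=monitor.get_obs();r=R.from_rotvec(o["tool_rot"])
    dp=r.inv().apply(np.array(target)-o["tool_pos"])*100
    dr=(r.inv()*Rt(th)).as_rotvec()
    print("t",round(o["t"],2),"pos",o["tool_pos"],"F",o["contact_force"],"Ftool",r.inv().apply(o["contact_force"]),"M",o["wrist_torque"],"open",o["opening"],"q",o["q"])
    print("turn",dr,"shift cm",dp)
E
python3 - <<'E'
from d import *
delta([.5055,.2748,.16])
from station import viewer
from h import *
for n,b in(("top",(190,180,300,270)),("scene",(200,90,300,210))):
    d=viewer.get_image(n);np.savez(f"pics/{n}1.npz",**d);crop(d,*b,6,f"pics/{n}1.png")
E
```

```text
t 1.6 pos [0.477 0.288 0.188] F [-1.034 -0.368 -0.504] Ftool [-0.809  0.518 -0.732] M [ 0.016 -0.031 -0.017] open 0.08541416804902674 q [ 0.414 -0.091  1.771 -0.006  1.474 -0.76 ]
turn [ 0.014 -0.004 -0.004] shift cm [ 3.122  2.752 -0.137]
```

View pics/top1.png

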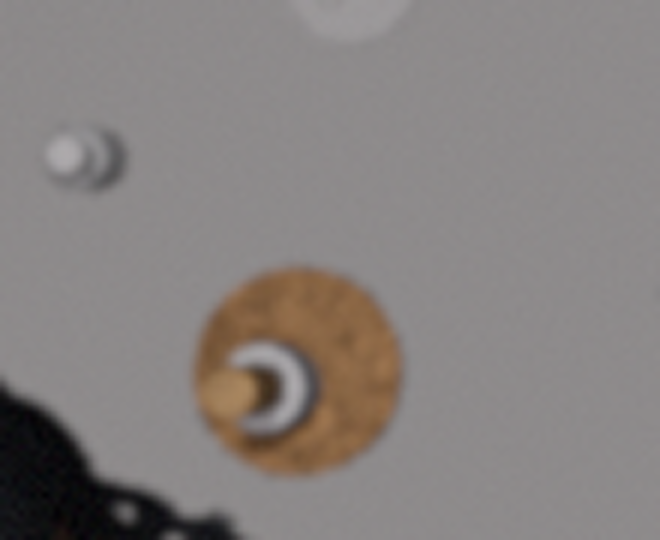

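View pics/scene1.png

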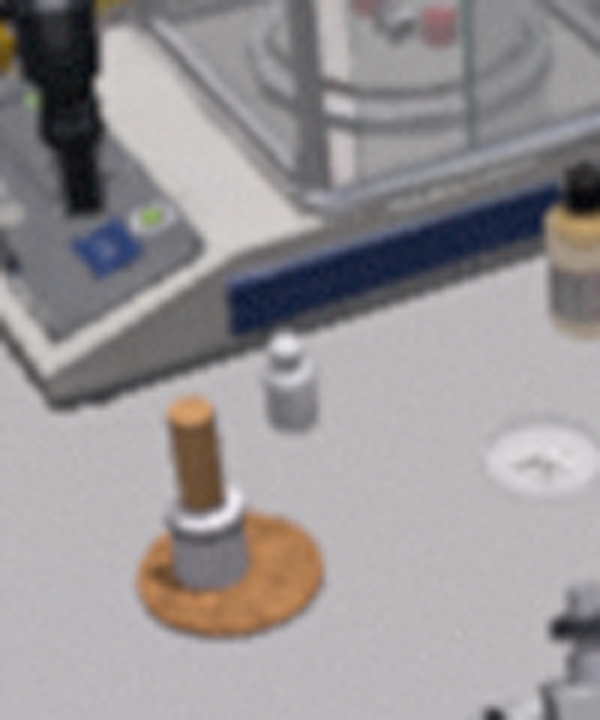

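```bash
python3 - <<'E'
from d import *
from h import *
o=monitor.get_obs();r=R.from_rotvec(o["tool_rot"])
for n,b in(("top",(190,180)),("scene",(200,90))):
    d=load(f"pics/{n}1.npz")
    for k in(-.0425,0,.0425):
        p=o["tool_pos"]+r.apply([0,-.013,k]);u=proj(d,p);print(n,k,u,(u-b+.5)*6-.5)
E
```

```text
top -0.0425 [228.064 269.172] [230.885 537.531]
top 0 [209.834 261.292] [121.506 490.249]
top 0.0425 [191.703 253.454] [ 12.717 443.222]
scene -0.0425 [216.452 137.124] [101.215 285.246]
scene 0 [214.781 128.169] [ 91.187 231.512]
scene 0.0425 [213.204 119.719] [ 81.726 180.816]
```

servo_tool --commands '[0.007, -0.002, -0.002, 1.0, 1.2, 0, 1, 0.007, -0.002, -0.002, 1.0, 1.2, 0, 1, 0, 0, 0, 1.0, 1.2, -0.1, 1, 0, 0, 0, 0.3, 0.6, 0, 1, 0, 0, 0, 0, 0, 0, 1, 0, 0, 0, 0, 0, 0, 1]'

```text
t: 2.3
tool_pos: [0.5061, 0.2769, 0.1397]
tool_rot: [-1.55, 0.304, -0.3]
contact_force: [0.7, 0.2, 0.0]
opening: 0.0852
```

```bash
python3 - <<'E'
from d import *
delta([.5055,.2748,.056])
from station import viewer
from h import *
for n,b in(("top",(190,180,300,270)),("scene",(190,90,290,210))):
    d=viewer.get_image(n);np.savez(f"pics/{n}2.npz",**d);crop(d,*b,6,f"pics/{n}2.png")
E
```

```text
t 2.3 pos [0.506 0.277 0.14 ] F [0.677 0.179 0.045] Ftool [ 0.56  -0.046  0.42 ] M [0.001 0.003 0.023] open 0.0851821031744591 q [ 0.371 -0.017  1.782  0.001  1.379 -0.815]
turn [ 0.001  0.008 -0.003] shift cm [ 0.043  8.366 -0.21 ]
```

View pics/scene2.png

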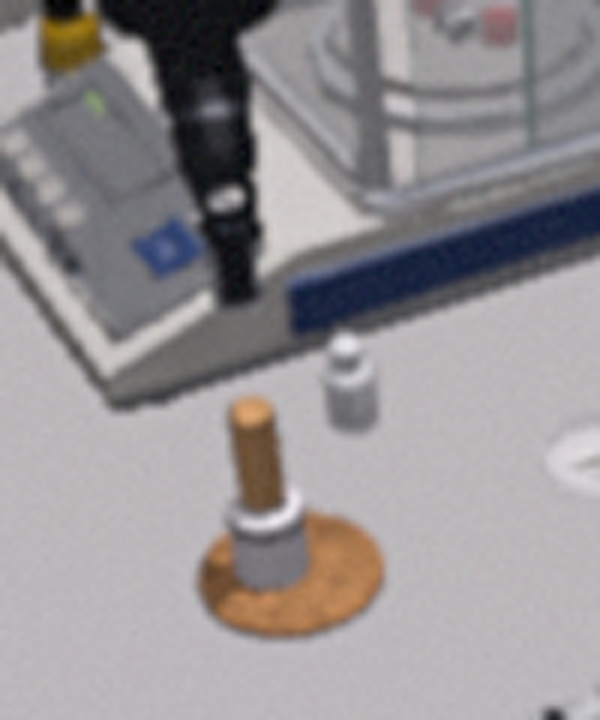

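View pics/top2.png

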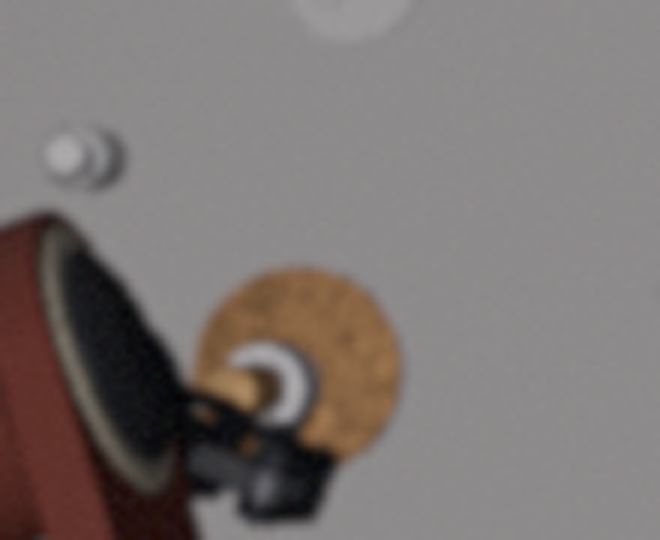

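servo_tool --commands '[0, 0.004, 0, 0, 2, -0.05, 1, 0, 0.004, 0, 0, 2, -0.05, 1, 0, 0, 0, 0, 2, -0.05, 1, 0, 0, 0, 0, 1.5, -0.05, 1, 0, 0, 0, 0, 0.8, 0, 1, 0, 0, 0, 0, 0.3, 0, 1, 0, 0, 0, 0, 0, 0, 1]'

```text
t: 3.1
tool_pos: [0.509, 0.2779, 0.0574]
tool_rot: [-1.542, 0.301, -0.313]
contact_force: [-0.6, -0.2, 0.2]
opening: 0.0855
```

```bash
python3 - <<'E'
from d import *
delta([.5055,.2748,.058])
E
```

```text
t 3.1 pos [0.509 0.278 0.057] F [-0.562 -0.169  0.203] Ftool [-0.454 -0.209 -0.369] M [-0.018  0.04  -0.017] open 0.0854723626741803 q [ 0.371  0.067  1.842  0.002  1.222 -0.81 ]
turn [-0.008  0.001  0.006] shift cm [-0.208 -0.066 -0.419]
```

servo_tool --commands '[-0.008, 0, 0.006, -0.2, 0, -0.4, 1, 0, 0, 0, 0, 0, 0, 1, 0, 0, 0, 0, 0, 0, 0, 0, 0, 0, 0, 0, 0, 0, 0, 0, 0, 0, 0, 0, 0, 0, 0, 0, 0, 0, 0, 0, 0, 0, 0, 0, 0, 0, 0, 0, 0, 0, 0, 0, 0, 0]' --grip_force 40

```text
t: 3.9
tool_pos: [0.5079, 0.2756, 0.0614]
tool_rot: [-1.546, 0.303, -0.311]
contact_force: [-0.2, -0.3, 0.0]
opening: 0.0193
```

```bash
python3 - <<'E'
from d import *
delta([.5055,.2748,.058])
from station import viewer
from h import *
for n,b in(("top",(190,180,300,270)),("scene",(190,90,290,210))):
    d=viewer.get_image(n);np.savez(f"pics/{n}3.npz",**d);crop(d,*b,6,f"pics/{n}3.png")
E
```

```text
t 3.9 pos [0.508 0.276 0.061] F [-0.238 -0.339  0.03 ] Ftool [-0.09  -0.032 -0.404] M [-0.018  0.033  0.027] open 0.01934508035850191 q [ 0.369  0.061  1.842 -0.     1.234 -0.811]
turn [-0.003  0.002  0.004] shift cm [-0.196  0.337 -0.167]
```

View pics/scene3.png

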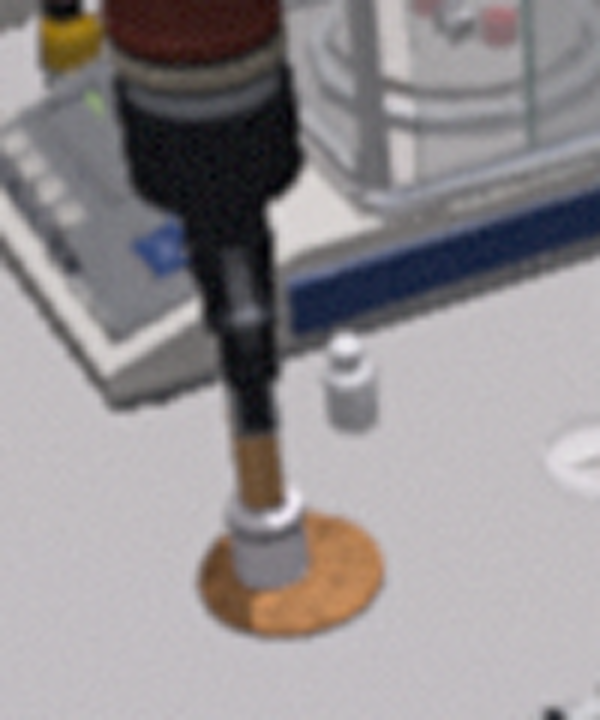

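```bash
python3 - <<'E'
from d import *
from h import *
o=monitor.get_obs();r=R.from_rotvec(o["tool_rot"])
for n,b in(("top",(190,180)),("scene",(190,90))):
    d=load(f"pics/{n}3.npz")
    for k in(-.02,0,.02):
      for y in (0,-.019,-.038):
        p=o["tool_pos"]+r.apply([0,y,k]);u=proj(d,p);print(n,k,y,p,((u-b+.5)*6-.5).round(0))
E
```

```text
top -0.02 0 [0.5   0.257 0.061] [296. 409.]
top -0.02 -0.019 [0.5   0.257 0.08 ] [286. 411.]
top -0.02 -0.038 [0.5   0.257 0.099] [276. 413.]
top 0 0 [0.508 0.276 0.061] [251. 390.]
top 0 -0.019 [0.508 0.276 0.08 ] [240. 391.]
top 0 -0.038 [0.508 0.276 0.099] [229. 393.]
top 0.02 0 [0.516 0.294 0.061] [206. 371.]
top 0.02 -0.019 [0.515 0.294 0.08 ] [195. 372.]
top 0.02 -0.038 [0.515 0.294 0.099] [183. 374.]
scene -0.02 0 [0.5   0.257 0.061] [274. 503.]
scene -0.02 -0.019 [0.5   0.257 0.08 ] [269. 471.]
scene -0.02 -0.038 [0.5   0.257 0.099] [264. 438.]
scene 0 0 [0.508 0.276 0.061] [268. 476.]
scene 0 -0.019 [0.508 0.276 0.08 ] [263. 444.]
scene 0 -0.038 [0.508 0.276 0.099] [258. 411.]
scene 0.02 0 [0.516 0.294 0.061] [262. 451.]
scene 0.02 -0.019 [0.515 0.294 0.08 ] [257. 419.]
scene 0.02 -0.038 [0.515 0.294 0.099] [252. 386.]
```

View pics/top3.png

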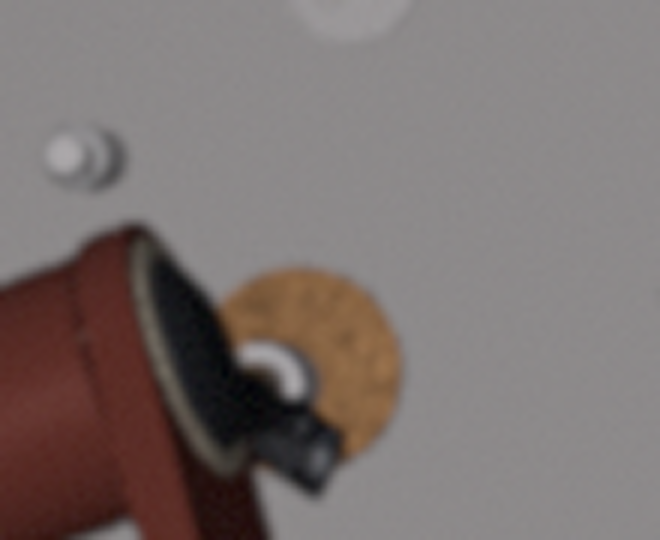

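```bash
python3 - <<'E'
from d import *
from h import *
o=monitor.get_obs();r=R.from_rotvec(o["tool_rot"])
for n,b,pts in(("scene",(190,90),[(245,360),(255,400),(258,425),(262,460),(240,340),(255,330),(215,230),(268,480),(268,560)]),("top",(190,180),[(315,465),(300,440),(270,420),(330,450),(290,470)])):
    d=load(f"pics/{n}3.npz")
    for u,v in pts:
        p=pt(d,int(round(u/6+b[0])),int(round(v/6+b[1])))
        print(n,(u,v),p,"tool mm",(r.inv().apply(p-o["tool_pos"])*1000).round(0))
E
```

```text
scene (245, 360) [0.486 0.232 0.161] tool mm [  -3. -100.  -48.]
scene (255, 400) [0.496 0.254 0.122] tool mm [ -2. -61. -25.]
scene (258, 425) [0.497 0.253 0.108] tool mm [ -1. -47. -25.]
scene (262, 460) [0.504 0.268 0.075] tool mm [ -0. -14.  -9.]
scene (240, 340) [0.48  0.223 0.179] tool mm [  -5. -117.  -59.]
scene (255, 330) [0.484 0.217 0.187] tool mm [   0. -126.  -63.]
scene (215, 230) [0.488 0.246 0.22 ] tool mm [  -7. -158.  -35.]
scene (268, 480) [0.507 0.269 0.063] tool mm [ 1. -2. -7.]
scene (268, 560) [0.498 0.263 0.023] tool mm [ -4.  38. -16.]
top (315, 465) [0.484 0.222 0.196] tool mm [  -1. -135.  -58.]
top (300, 440) [0.494 0.229 0.185] tool mm [   5. -124.  -48.]
top (270, 420) [0.501 0.235 0.206] tool mm [  10. -145.  -40.]
top (330, 450) [0.49  0.217 0.191] tool mm [   6. -130.  -61.]
top (290, 470) [0.483 0.233 0.186] tool mm [  -6. -124.  -49.]
```

```bash
python3 - <<'E'
from d import *
from h import *
o=monitor.get_obs()
d=load("pics/scene2.npz");r=R.from_rotvec([-1.55,.304,-.3]);tp=np.array([.5061,.2769,.1397])
for u,v in[(238,295),(238,280),(235,260),(245,290)]:
    p=pt(d,int(u/6+190),int(v/6+90));print((u,v),p,(r.inv().apply(p-tp)*1000).round(0))
d=load("pics/scene3.npz")
r=R.from_rotvec(o["tool_rot"])
for v in range(140,182,2):
    print(v,[tuple((r.inv().apply(pt(d,u,v)-o["tool_pos"])*1000).round(0).astype(int)) for u in (228,230,232,234,236,238)],d["frame"][v,232])
E
```

```text
(238, 295) [0.482 0.226 0.2  ] [ -3. -60. -56.]
(238, 280) [0.484 0.226 0.208] [ -2. -68. -55.]
(235, 260) [0.485 0.226 0.217] [ -1. -77. -55.]
(245, 290) [0.485 0.226 0.202] [ -0. -62. -55.]
140 [(np.int64(-7), np.int64(-135), np.int64(-53)), (np.int64(-2), np.int64(-135), np.int64(-54)), (np.int64(4), np.int64(-113), np.int64(-23)), (np.int64(10), np.int64(-109), np.int64(-19)), (np.int64(26), np.int64(16), np.int64(163)), (np.int64(32), np.int64(12), np.int64(155))] [68 69 74]
142 [(np.int64(-8), np.int64(-132), np.int64(-58)), (np.int64(-3), np.int64(-133), np.int64(-59)), (np.int64(2), np.int64(-132), np.int64(-60)), (np.int64(6), np.int64(-134), np.int64(-64)), (np.int64(14), np.int64(-104), np.int64(-22)), (np.int64(30), np.int64(17), np.int64(151))] [108 110 119]
144 [(np.int64(-9), np.int64(-130), np.int64(-63)), (np.int64(-4), np.int64(-128), np.int64(-62)), (np.int64(1), np.int64(-130), np.int64(-66)), (np.int64(6), np.int64(-128), np.int64(-64)), (np.int64(24), np.int64(27), np.int64(157)), (np.int64(30), np.int64(25), np.int64(153))] [58 56 62]
146 [(np.int64(-10), np.in
[... 4480 characters left out ...]
16), np.int64(-11)), (np.int64(1), np.int64(15), np.int64(-14)), (np.int64(7), np.int64(15), np.int64(-15))] [145 141 147]
178 [(np.int64(-21), np.int64(23), np.int64(-6)), (np.int64(-16), np.int64(17), np.int64(-15)), (np.int64(-11), np.int64(14), np.int64(-20)), (np.int64(-5), np.int64(18), np.int64(-17)), (np.int64(0), np.int64(21), np.int64(-15)), (np.int64(6), np.int64(22), np.int64(-16))] [123 119 125]
180 [(np.int64(-22), np.int64(35), np.int64(0)), (np.int64(-17), np.int64(23), np.int64(-16)), (np.int64(-11), np.int64(24), np.int64(-17)), (np.int64(-6), np.int64(25), np.int64(-18)), (np.int64(-1), np.int64(24), np.int64(-20)), (np.int64(5), np.int64(28), np.int64(-17))] [102 100 103]
```

```bash
python3 - <<'E'
from d import *
from h import *
s=load("pics/scene0.npz")
r=R.from_rotvec([-1.565,.1832,-.1824]);tp=np.array([.1439,.6075,.1963])
for y in(0,-13,-60):
  for z in(-43,-55,43): print(y,z,proj(s,tp+r.apply(np.array([0,y,z])/1000)).round(0))
crop(s,0,0,100,150,5,"pics/g0.png")
d=load("pics/scene3.npz");crop(d,205,120,265,190,9,"pics/g3.png")
E
```

```text
0 -43 [ 44. 126.]
0 -55 [ 44. 129.]
0 43 [ 44. 110.]
-13 -43 [ 42. 122.]
-13 -55 [ 42. 124.]
-13 43 [ 42. 106.]
-60 -43 [ 33. 105.]
-60 -55 [ 33. 108.]
-60 43 [35. 90.]
```

View pics/g0.png

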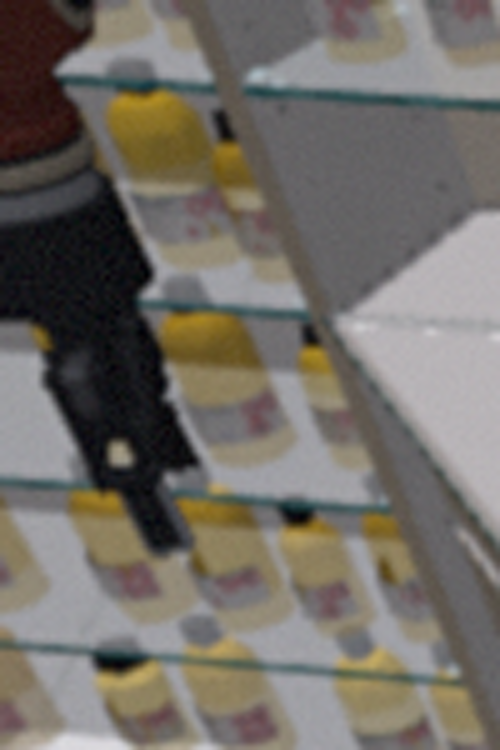

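View pics/g3.png

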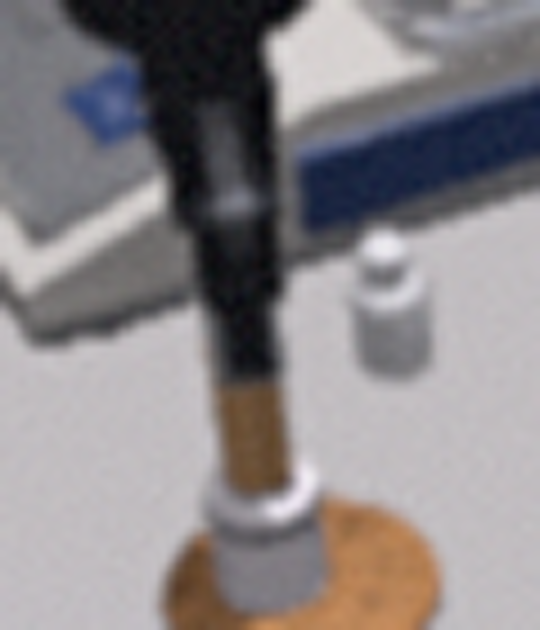

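servo_tool --commands '[0, 0, 0, 0, 0, 0, 1, 0, 0, 0, 0, 0, 0, 1, 0, 0, 0, 0, 0, 0, 1, 0, 0, 0, 0, 0, 0, 1, 0, 0, 0, 0, 0, 0, 1, 0, 0, 0, -0.2, 1, 0, 1, 0, 0, 0, 0, 1.0, 0, 1, 0, 0, 0, 0, 0.7, 0, 1, 0, 0, 0, 0, 0, 0, 1]'

```text
t: 4.9
tool_pos: [0.5052, 0.2763, 0.0309]
tool_rot: [-1.547, 0.304, -0.309]
contact_force: [-0.3, 0.4, -0.0]
opening: 0.0854
```

```bash
python3 - <<'E'
from d import *
delta([.507,.275,.036])
from station import viewer
from h import *
for n,b in(("top",(190,180,300,270)),("scene",(190,90,290,210))):
    d=viewer.get_image(n);np.savez(f"pics/{n}4.npz",**d);crop(d,*b,6,f"pics/{n}4.png")
E
```

```text
t 4.9 pos [0.505 0.276 0.031] F [-0.308  0.384 -0.033] Ftool [-0.431  0.033  0.237] M [-0.033  0.044  0.024] open 0.0853931108720121 q [ 0.371  0.096  1.861 -0.     1.181 -0.808]
turn [-0.003  0.002  0.003] shift cm [ 0.218 -0.511 -0.052]
```

View pics/scene4.png

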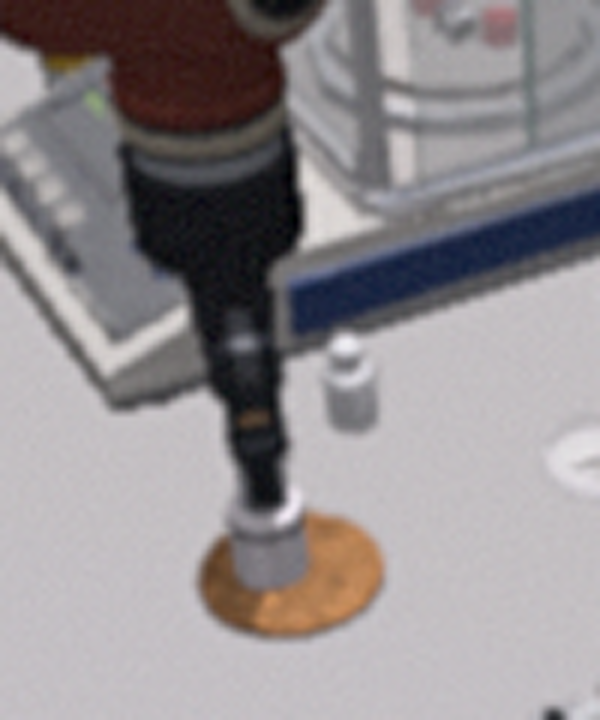

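servo_tool --commands '[0, 0, 0, 0.1, 0, 0, 0, 0, 0, 0, 0, 0, 0, 0, 0, 0, 0, 0, 0, 0, 0, 0, 0, 0, 0, 0, 0, 0, 0, 0, 0, 0, 0, 0, 0, 0, 0, 0, 0, 0, 0, 0, 0, 0, 0, 0, 0, 0, 0]'

```text
t: 5.7
tool_pos: [0.5082, 0.2766, 0.0335]
tool_rot: [-1.545, 0.301, -0.312]
contact_force: [0.6, 0.2, 0.4]
opening: 0.0209
```

```bash
python3 - <<'E'
from d import *
delta([.507,.275,.036])
from station import viewer
from h import *
for n,b in(("top",(190,180,300,270)),("scene",(190,90,290,210))):
    d=viewer.get_image(n);np.savez(f"pics/{n}5.npz",**d);crop(d,*b,6,f"pics/{n}5.png")
o=monitor.get_obs();r=R.from_rotvec(o["tool_rot"])
for v in range(150,192,2):
    print(v,*[(r.inv().apply(pt(d,u,v)-o["tool_pos"])*1000).round(0) for u in (230,232,234,236)],d["frame"][v,233])
E
```

```text
t 5.7 pos [0.508 0.277 0.034] F [0.641 0.17  0.442] Ftool [ 0.53  -0.437  0.404] M [ 0.004 -0.02  -0.036] open 0.02085160212297948 q [ 0.37   0.095  1.857 -0.     1.181 -0.81 ]
turn [-0.006  0.001  0.006] shift cm [-0.046 -0.251 -0.189]
150 [  -5. -134.  -56.] [  -0. -132.  -55.] [   4. -134.  -59.] [  11. -106.  -21.] [ 95  97 105]
152 [  -6. -134.  -65.] [  -2. -132.  -63.] [   4. -130.  -61.] [   8. -129.  -62.] [85 87 92]
154 [  -7. -128.  -64.] [  -2. -124.  -60.] [   3. -126.  -64.] [   8. -125.  -64.] [37 37 42]
156 [  -8. -120.  -62.] [  -3. -115.  -56.] [   2. -115.  -58.] [   7. -116.  -61.] [29 31 35]
158 [  -8. -108.  -55.] [  -3. -108.  -55.] [   2. -106.  -55.] [   7. -103.  -52.] [27 26 32]
160 [ -9. -91. -40.] [ -3. -87. -37.] [  2. -88. -39.] [  7. -90. -44.] [23 26 26]
162 [-10. -86. -43.] [ -4. -85. -42.] [  1. -84. -42.] [  7. -62. -15.] [15 19 24]
164 [-10. -66. -25.] [ -5. -64. -24.] [  1. -62. -22.] [  6. -55. -15.] [16 19 21]
166 [-10. -53. -17.] [ -5. -54. -20.] [  0. -55. -22.] [  6. -51. -18.] [25 23 28]
168 [-11. -47. -18.] [ -6. -48. -21.] [ -1. -47. -20.
[... 272 characters left out ...]
108  87  76]
176 [-15. -12.  -9.] [ -9. -12. -10.] [ -4. -13. -13.] [  2. -13. -15.] [139 133 142]
178 [-16. -11. -17.] [-10. -11. -18.] [ -5. -10. -18.] [  1. -10. -20.] [117 112 117]
180 [-16.  -0. -12.] [-11.  -0. -14.] [ -6.  -3. -18.] [ -0.  -1. -18.] [111 106 111]
182 [-17.   7. -12.] [-12.   7. -13.] [ -6.   5. -17.] [ -1.   5. -18.] [126 122 130]
184 [-18.  14. -12.] [-13.  12. -16.] [ -7.  10. -20.] [ -2.  16. -15.] [131 125 131]
186 [-19.  23. -10.] [-14.  21. -14.] [ -8.  21. -15.] [ -3.  19. -19.] [126 123 130]
188 [-20.  28. -13.] [-15.  29. -14.] [ -9.  26. -18.] [ -4.  28. -18.] [108  87  70]
190 [-21.  29. -21.] [-16.  29. -23.] [-10.  25. -28.] [ -5.  30. -25.] [151 106  70]
```

View pics/scene5.png

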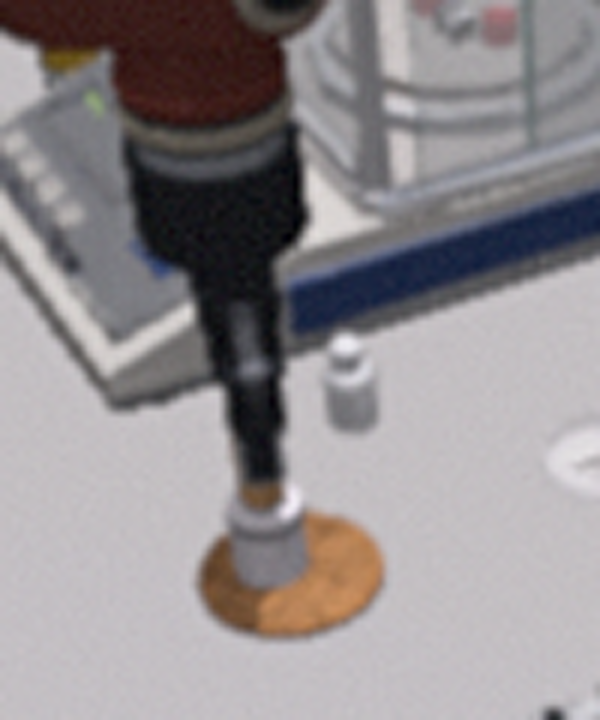

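servo_tool --commands '[0, 0, 0, 0, 0, 0, 0, 0, 0, 0, 0, 0, 0, 0, 0, 0, 0, 0, -0.5, 0, 0, 0, 0, 0, 0, -1.5, 0, 0, 0, 0, 0, 0, -2.5, 0, 0, 0, 0, 0, 0, -2.5, 0, 0, 0, 0, 0, 0, -2.5, 0, 0, 0, 0, 0, 0, -2.5, 0, 0, 0, 0, 0, 0, -1, 0, 0, 0, 0, 0, 0, 0, 0, 0]' --grip_force 100

```text
t: 6.8
tool_pos: [0.5053, 0.2757, 0.1716]
tool_rot: [-1.546, 0.303, -0.311]
contact_force: [0.4, -0.9, -1.9]
opening: 0.0193
```

```bash
python3 - <<'E'
from d import *
delta([.547,-.0038,.165])
from station import viewer
from h import *
for n,b in(("top",(190,180,300,270)),("scene",(190,60,290,190))):
    d=viewer.get_image(n);np.savez(f"pics/{n}6.npz",**d);crop(d,*b,4.5,f"pics/{n}6.png")
E
```

```text
t 6.8 pos [0.505 0.276 0.172] F [ 0.403 -0.932 -1.92 ] Ftool [ 0.72   1.921 -0.716] M [-0.001  0.073 -0.006] open 0.019291265720434738 q [ 0.37  -0.051  1.76   0.     1.427 -0.81 ]
turn [-0.004  0.002  0.004] shift cm [ 14.503   0.621 -24.258]
```

View pics/scene6.png

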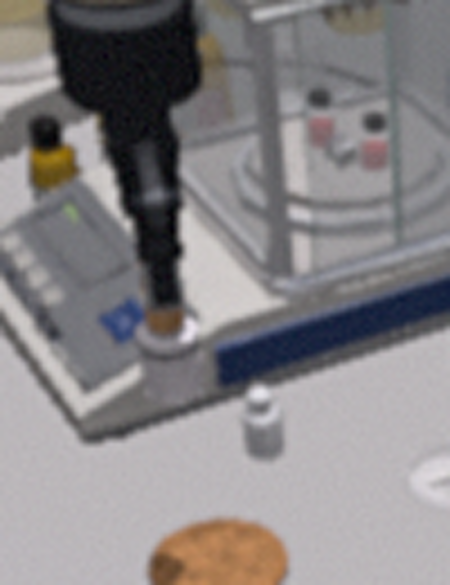

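servo_tool --commands '[0, 0, 0, 0.8, 0, -1.3, 0, 0, 0, 0, 1.6, 0, -2.7, 0, 0, 0, 0, 1.6, 0, -2.7, 0, 0, 0, 0, 1.6, 0, -2.7, 0, 0, 0, 0, 1.6, 0, -2.7, 0, 0, 0, 0, 1.6, 0, -2.7, 0, 0, 0, 0, 1.6, 0, -2.7, 0, 0, 0, 0, 1.6, 0, -2.7, 0, 0, 0, 0, 1.6, 0, -2.7, 0, 0, 0, 0, 0.8, 0, -1.3, 0, 0, 0, 0, 0, 0, 0, 0, 0, 0, 0, 0, 0, 0, 0]'

```text
t: 8.1
tool_pos: [0.5326, -0.0238, 0.1462]
tool_rot: [-1.56, 0.336, -0.282]
contact_force: [-0.0, -0.5, -1.8]
opening: 0.0197
```

```bash
cat > look.py <<'E'
import sys
from d import *
from station import viewer
from h import *
tag=sys.argv[1]
for n,b in(("top",(285,190,375,260)),("scene",(260,110,350,240))):
    d=viewer.get_image(n);np.savez(f"pics/{n}{tag}.npz",**d);crop(d,*b,8 if n=="top" else 6,f"pics/{n}{tag}.png")
E
python3 -c "
from d import *
delta([.547,-.0038,.160])"; python3 look.py 7
```

```text
t 8.1 pos [ 0.533 -0.024  0.146] F [-0.029 -0.452 -1.831] Ftool [ 0.203  1.832 -0.396] M [ 0.013 -0.029 -0.   ] open 0.019727446078375233 q [-0.178 -0.104  1.853 -0.011  1.426 -1.354]
turn [ 0.018 -0.001 -0.031] shift cm [ 0.518 -1.435  2.374]
```

View pics/scene7.png

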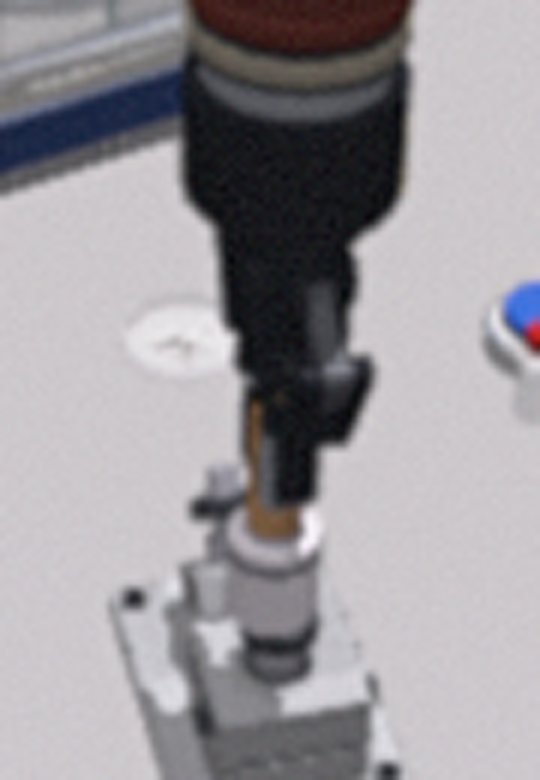

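View pics/top7.png

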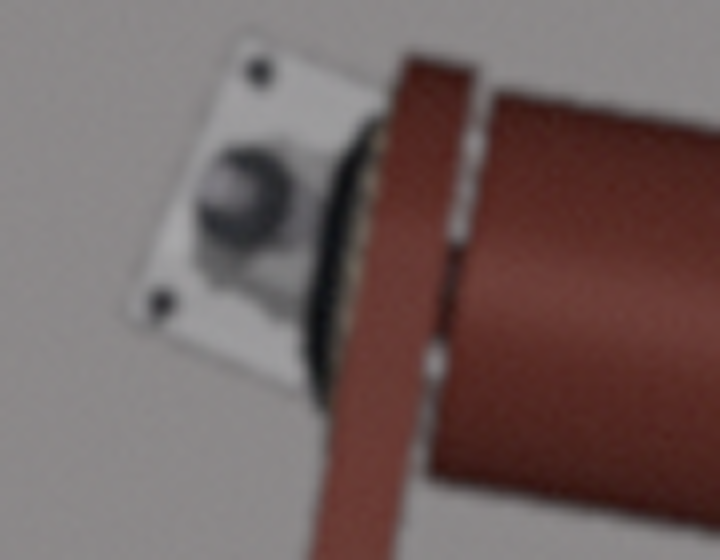

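servo_tool --commands '[0.009, 0, -0.016, 0.2, -0.8, 1.0, 0, 0.009, 0, -0.015, 0.2, -0.5, 1.0, 0, 0, 0, 0, 0.1, 0, 0.4, 0, 0, 0, 0, 0, 0, 0, 0, 0, 0, 0, 0, 0, 0, 0]'

```text
t: 8.7
tool_pos: [0.5483, 0.0026, 0.161]
tool_rot: [-1.547, 0.299, -0.307]
contact_force: [0.1, -0.1, -1.8]
opening: 0.0195
```

```bash
python3 -c "
from d import *
delta([.547,-.0038,.160])"; python3 look.py 8
```

```text
t 8.7 pos [0.548 0.003 0.161] F [ 0.062 -0.144 -1.844] Ftool [ 0.104  1.844 -0.115] M [-0.071  0.019  0.031] open 0.019509937152518732 q [-0.132 -0.11   1.833  0.002  1.413 -1.317]
turn [-0.003  0.006  0.004] shift cm [ 0.124  0.103 -0.638]
```

View pics/scene8.png

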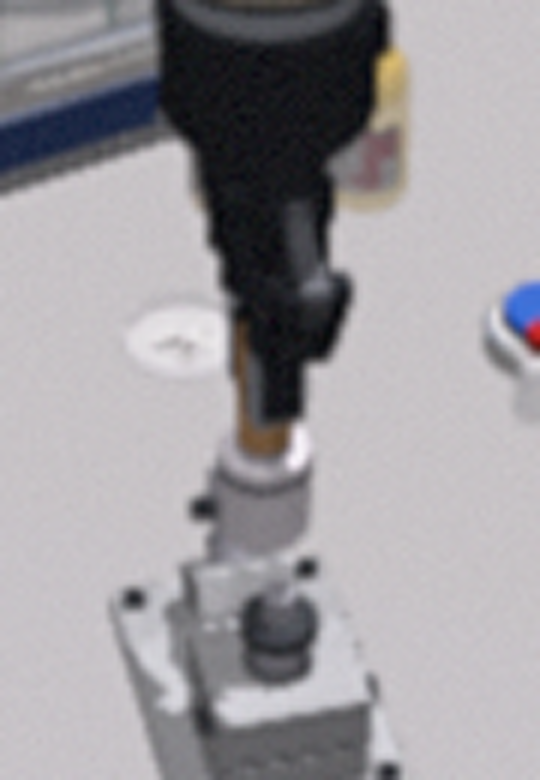

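```bash
python3 - <<'E'
from h import *
d=load("pics/scene8.npz");crop(d,288,172,323,222,14,"pics/c8.png")
E
```

```text
(no output)
```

View pics/c8.png

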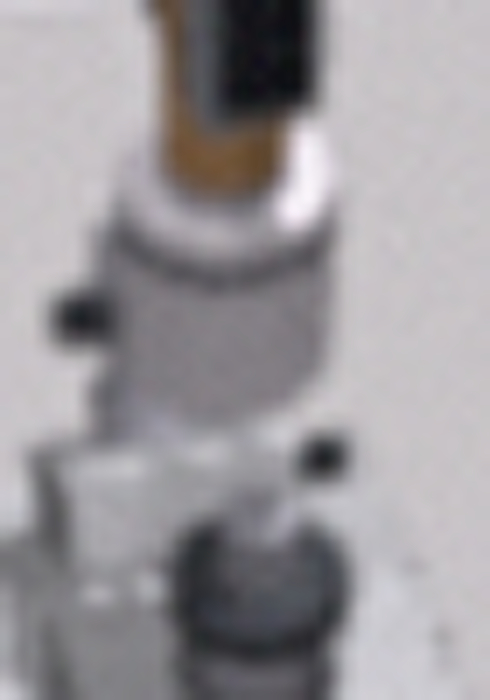

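```bash
python3 - <<'E'
from h import *
np.set_printoptions(suppress=True,precision=4)
d=load("pics/scene8.npz")
f=lambda x,y:((x+.5)/14-.5+288,(y+.5)/14-.5+172)
print("head top",onz(d,*f(221,157),.1725),"using TCP",[.5483,.0026])
print("head bottom",onz(d,*f(217,345),.1325))
for z in(.101,.104):
  print("pin",onz(d,*f(262,515),z), onz(d,306.0,207.6,z))
for p in([.5483,.0026,.1325],[.5483,.0026,.1725],[.5455,.0016,.1725],[.5455,.0016,.1325]):
  u=proj(d,p);print(p,(u-[288,172]+.5)*14-.5)
E
```

```text
head top [0.5478 0.0081 0.1725] using TCP [0.5483, 0.0026]
head bottom [0.5462 0.0071 0.1325]
pin [ 0.5472 -0.0044  0.101 ] [ 0.5482 -0.002   0.101 ]
pin [ 0.5453 -0.0068  0.104 ] [ 0.5463 -0.0045  0.104 ]
[0.5483, 0.0026, 0.1325] [243.1464 354.2235]
[0.5483, 0.0026, 0.1725] [244.1813 173.2492]
[0.5455, 0.0016, 0.1725] [234.2433 183.2199]
[0.5455, 0.0016, 0.1325] [233.4875 364.2629]
```

```bash
cat > cyl.py <<'E'
from h import *
from scipy.optimize import least_squares
np.set_printoptions(suppress=True,precision=4)
def pts(d,x0,y0,x1,y1):
    P=[];
    for v in range(y0,y1):
        for u in range(x0,x1):
            if d["depth"][v,u]>0:P.append(pt(d,u,v))
    return np.array(P)
def fit(P,g,rad,zr):
    # vertical cylinder side
    Q=P[(P[:,2]>zr[0])&(P[:,2]<zr[1])&(np.hypot(*(P[:,:2]-g).T)<rad+.012)]
    r=least_squares(lambda c:np.hypot(Q[:,0]-c[0],Q[:,1]-c[1])-rad,g,loss="soft_l1",f_scale=.003)
    return r.x,len(Q),np.sqrt(np.mean(r.fun**2))
E
python3 - <<'E'
from cyl import *
d=load("pics/scene8.npz")
P=pts(d,285,160,325,215)
print("head now",fit(P,[.547,.005],.018,(.137,.168)))
print("collar",fit(P,[.547,-.004],.016,(.078,.086)))
print("pin",fit(P,[.547,-.004],.007,(.092,.100)))
s=load("pics/scene0.npz");P=pts(s,215,140,260,200)
print("head0",fit(P,[.505,.275],.018,(.010,.04)),"handle0",fit(P,[.505,.275],.011,(.05,.095)))
s=load("pics/scene5.npz");P=pts(s,215,140,260,200)
print("head5",fit(P,[.505,.275],.018,(.010,.04)))
s=load("pics/scene6.npz");P=pts(s,215,100,260,200)
for k in range(2):
  s=load("pics/scene0.npz");P=pts(s,285,190,330,245)
  print("collar0",fit(P,[.547,-.004],.016,(.078,.086)),"pin0",fit(P,[.547,-.004],.007,(.091,.100)))
s=load("pics/scene6.npz");P=pts(s,205,110,255,170)
print("head6",fit(P,[.505,.275],.018,(.147,.178)))
E
```

```text
head now (array([0.545 , 0.0041]), 159, np.float64(0.0010194839402981062))
collar (array([ 0.5461, -0.0034]), 1, np.float64(9.70761672436371e-10))
pin (array([ 0.5455, -0.0051]), 11, np.float64(0.0008675863407099516))
head0 (array([0.5036, 0.2769]), 100, np.float64(0.0012803262158461084)) handle0 (array([0.5037, 0.2771]), 98, np.float64(0.001212692425350952))
head5 (array([0.5044, 0.2786]), 103, np.float64(0.0012732915033233604))
collar0 (array([ 0.5455, -0.0044]), 21, np.float64(0.0007740483325049945)) pin0 (array([ 0.5459, -0.0054]), 19, np.float64(0.003187440734442909))
collar0 (array([ 0.5455, -0.0044]), 21, np.float64(0.0007740483325049945)) pin0 (array([ 0.5459, -0.0054]), 19, np.float64(0.003187440734442909))
head6 (array([0.5014, 0.2769]), 135, np.float64(0.001327925746107319))
```

servo_tool --commands '[-0.003, 0.006, 0.004, 0.4, 0, -0.75, 0, 0, 0, 0, 0, 0, 0, 0, 0, 0, 0, 0, 0, 0, 0]'

```text
t: 9.1
tool_pos: [0.5487, -0.0075, 0.1603]
tool_rot: [-1.549, 0.31, -0.308]
contact_force: [-0.1, 0.4, -1.7]
opening: 0.0199
```

```bash
python3 -c "
from d import *
delta([.549,-.006,.140])"; python3 look.py 9;  python3 - <<'E'
from cyl import *
d=load("pics/scene9.npz")
P=pts(d,285,160,325,215)
print("head now",fit(P,[.547,-.005],.018,(.137,.168)))
print("pin",fit(P,[.547,-.004],.007,(.092,.100)))
crop(d,288,172,323,222,14,"pics/c9.png")
E
```

```text
t 9.1 pos [ 0.549 -0.008  0.16 ] F [-0.145  0.421 -1.7  ] Ftool [-0.294  1.7    0.334] M [-0.009 -0.029  0.004] open 0.019879917515113678 q [-0.149 -0.103  1.828 -0.001  1.417 -1.325]
turn [ 0.001 -0.002 -0.001] shift cm [-0.029  2.029  0.152]
head now (array([ 0.5454, -0.0059]), 156, np.float64(0.0010473371553601422))
pin (array([ 0.545 , -0.0062]), 14, np.float64(0.001368737678748013))
```

View pics/c9.png

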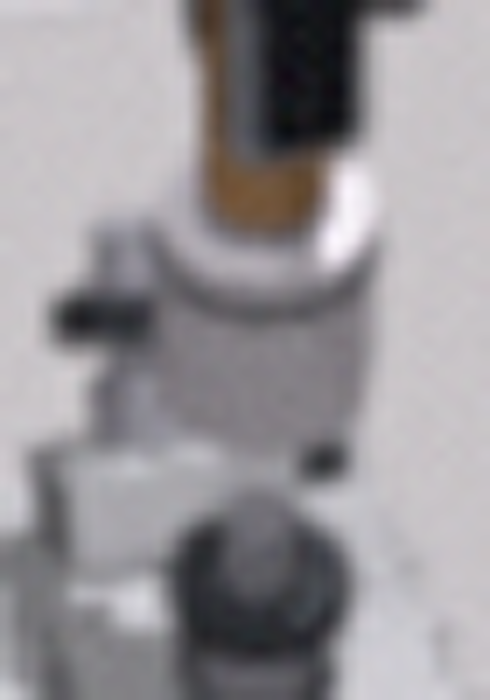

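servo_tool --commands '[0, 0, 0, 0, 1.0, 0.05, 0, 0, 0, 0, 0, 0.8, 0.05, 0, 0, 0, 0, 0, 0.3, 0, 0, 0, 0, 0, 0, 0, 0, 0]'

```text
t: 9.6
tool_pos: [0.5485, -0.0063, 0.1366]
tool_rot: [-1.549, 0.311, -0.307]
contact_force: [1.0, 0.2, -3.2]
opening: 0.0195
```

```bash
python3 -c "
from d import *
delta([.5485,-.0065,.130])"
```

```text
t 9.6 pos [ 0.549 -0.006  0.137] F [ 0.973  0.198 -3.176] Ftool [0.83  3.173 0.561] M [0.023 0.012 0.052] open 0.01954450949816051 q [-0.147 -0.082  1.85  -0.001  1.377 -1.323]
turn [ 0.001 -0.002 -0.002] shift cm [ 0.007  0.662 -0.016]
```

servo_tool --commands '[0, 0, 0, 0, 0.2, 0, 0, 0, 0, 0, 0, 0.2, 0, 0, 0, 0, 0, 0, 0.2, 0, 0]'

```text
t: 9.9
tool_pos: [0.5487, -0.0062, 0.1305]
tool_rot: [-1.549, 0.311, -0.307]
contact_force: [-0.4, 0.6, 2.8]
opening: 0.0195
```

servo_tool --commands '[0, 0, 0, 0, 0.2, 0, 0]'

```text
t: 10.0
tool_pos: [0.549, -0.0063, 0.1294]
tool_rot: [-1.549, 0.31, -0.308]
contact_force: [-2.2, -0.7, 2.6]
opening: 0.0198
```

servo_tool --commands '[0, 0, 0, 0, 0.2, 0, 0]'

```text
t: 10.1
tool_pos: [0.5491, -0.0064, 0.1282]
tool_rot: [-1.549, 0.31, -0.308]
contact_force: [-2.4, 0.5, 2.9]
opening: 0.0195
```

servo_tool --commands '[0, 0, 0, 0, 0.2, 0, 0]'

```text
t: 10.2
tool_pos: [0.5494, -0.0064, 0.1269]
tool_rot: [-1.549, 0.31, -0.309]
contact_force: [-2.6, -0.3, 3.6]
opening: 0.0199
```

servo_tool --commands '[0, 0, 0, 0, 0.2, 0, 0, 0, 0, 0, 0, 0.2, 0, 0, 0, 0, 0, 0, 0.2, 0, 0]'

```text
t: 10.5
tool_pos: [0.5496, -0.0064, 0.1217]
tool_rot: [-1.549, 0.309, -0.309]
contact_force: [-2.9, 0.1, 3.4]
opening: 0.0198
```

servo_tool --commands '[0, 0, 0, 0, 0.2, 0, 0, 0, 0, 0, 0, 0.2, 0, 0]'

```text
t: 10.7
tool_pos: [0.5496, -0.0064, 0.1176]
tool_rot: [-1.549, 0.309, -0.309]
contact_force: [-3.1, 1.1, 13.5]
opening: 0.0198
```

```bash
python3 -c "
from d import *
delta([.5485,-.0065,.1165])"
```

```text
t 10.7 pos [ 0.55  -0.006  0.118] F [-3.134  1.065 13.46 ] Ftool [ -3.301 -13.461  -0.231] M [0.059 0.79  0.016] open 0.019847439264152767 q [-0.147 -0.064  1.865 -0.001  1.34  -1.323]
turn [ 0.001 -0.001  0.   ] shift cm [-0.103  0.106 -0.051]
```

servo_tool --commands '[0, 0, 0, -0.05, 0.2, 0, 0]'

```text
t: 10.8
tool_pos: [0.5499, -0.0065, 0.1175]
tool_rot: [-1.55, 0.308, -0.31]
contact_force: [-6.1, 0.1, 17.6]
opening: 0.0196
```

servo_tool --commands '[0, 0, 0, -0.05, 0.25, 0, 0]'

```text
t: 10.9
tool_pos: [0.5501, -0.0066, 0.1175]
tool_rot: [-1.55, 0.307, -0.311]
contact_force: [-7.8, 0.5, 15.9]
opening: 0.0194
```

```bash
python3 -c "
from d import *
delta([.5485,-.0065,.1165])"; python3 look.py 10
```

```text
t 10.9 pos [ 0.55  -0.007  0.118] F [-7.832  0.525 15.899] Ftool [ -7.389 -15.917  -2.536] M [ 0.128  1.623 -0.02 ] open 0.019449291645602995 q [-0.146 -0.064  1.866 -0.002  1.337 -1.323]
turn [ 0.001 -0.001  0.003] shift cm [-0.154  0.101 -0.057]
```

View pics/scene10.png

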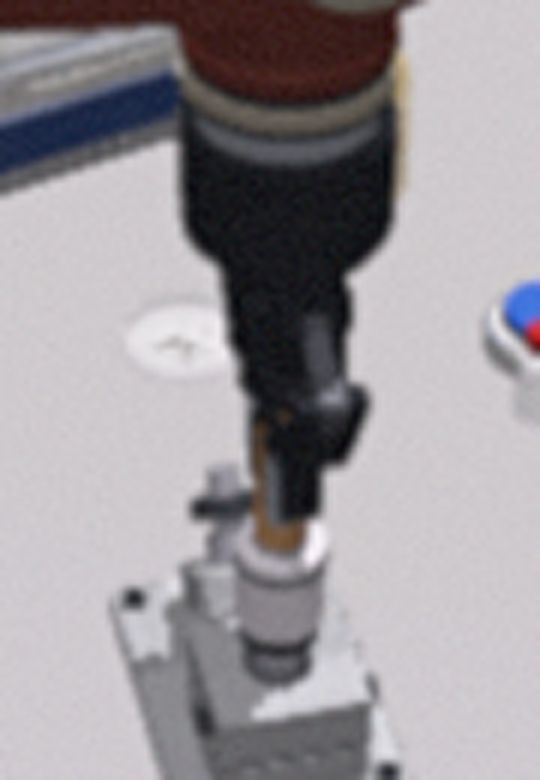

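servo_tool --commands '[0, 0, 0, 0, -0.3, 0, 0, 0, 0, 0, 0, -1.0, 0, 0, 0, 0, 0, 0, -2.0, 0, 0, 0, 0, 0, 0, -2.5, 0, 0, 0, 0, 0, 0, -2.0, 0, 0, 0, 0, 0, 0, 0, 0, 0]'

```text
t: 11.6
tool_pos: [0.5492, -0.0062, 0.1937]
tool_rot: [-1.55, 0.309, -0.309]
contact_force: [-0.0, -0.1, -1.5]
opening: 0.0199
```

```bash
python3 look.py 11; python3 - <<'E'
from d import *
U=np.array([.5487,-.0063,0]);C=U-.035*EX;A=-.5736*EX+.8192*EZ
H=C-.0614*EX+.0904*EZ
for k in(.08,.0535,.0285): print(k,H+k*A)
delta(H+.08*A,35)
from cyl import *
d=load("pics/scene11.npz")
P=pts(d,285,190,330,245)
print("collar",fit(P,[.547,-.004],.016,(.075,.086)))
P=pts(d,302,203,309,213); print(np.c_[P,][:, 2].reshape(10,7).round(3))
E
```

```text
0.08 [0.603 0.125 0.156]
0.0535 [0.597 0.111 0.134]
0.0285 [0.592 0.098 0.114]
t 11.7 pos [ 0.547 -0.006  0.19 ] F [ 0.657 -0.565 -3.356] Ftool [ 0.84   3.352 -0.261] M [-0.002  0.029  0.   ] open 0.01975056790506684 q [-0.146 -0.124  1.798 -0.001  1.474 -1.323]
turn [-0.608  0.    -0.005] shift cm [ 0.15   3.385 14.261]
collar (array([ 0.5456, -0.0047]), 23, np.float64(0.0008550658821417171))
[[0.058 0.061 0.063 0.062 0.064 0.066 0.064]
 [0.064 0.065 0.066 0.067 0.066 0.064 0.064]
 [0.066 0.062 0.067 0.061 0.063 0.061 0.062]
 [0.061 0.06  0.059 0.059 0.061 0.062 0.058]
 [0.06  0.06  0.057 0.059 0.058 0.058 0.058]
 [0.058 0.059 0.056 0.091 0.087 0.089 0.053]
 [0.089 0.089 0.091 0.092 0.091 0.091 0.088]
 [0.09  0.089 0.089 0.089 0.088 0.091 0.09 ]
 [0.092 0.087 0.089 0.09  0.09  0.089 0.091]
 [0.089 0.09  0.091 0.089 0.09  0.09  0.088]]
```

View pics/scene11.png

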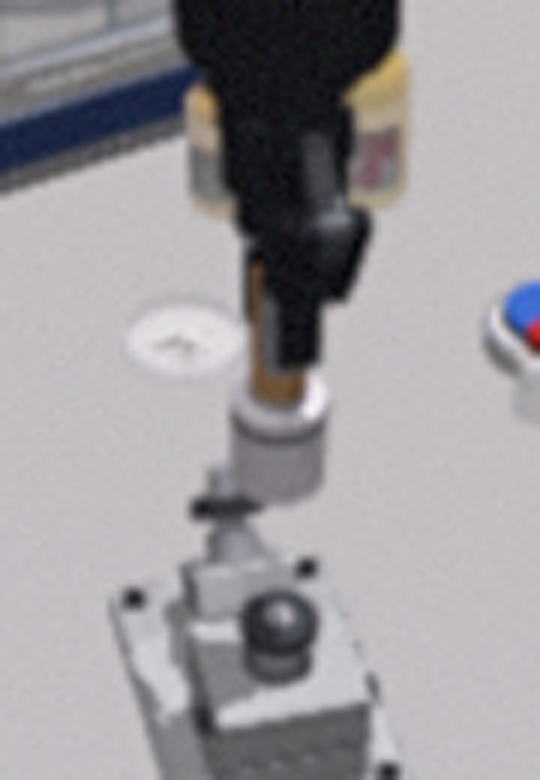

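```bash
python3 - <<'E'
from d import *
from cyl import *
def fr(f,rv,tp):
    d=load(f);r=R.from_rotvec(rv);return d,r,np.array(tp)
d,r,tp=fr("pics/scene5.npz",[-1.545,.301,-.312],[.5082,.2766,.0335])
for v in range(30,150,8):
    print(v,[((r.inv().apply(pt(d,u,v)-tp)*1000).round(0).astype(int).tolist(),d["frame"][v,u].tolist()) for u in (215,230)])
# balance envelope from initial views
for n in("top","scene"):
    s=load(f"pics/{n}0.npz")
    P=pts(s,20,40,200,250) if n=="top" else pts(s,160,20,320,170)
    P=P[(P[:,2]>.03)&(P[:,2]<.5)&(P[:,1]<.6)&(P[:,1]>.2)&(P[:,0]>.35)&(P[:,0]<.85)]
    for z in np.arange(.05,.45,.05):
        Q=P[(abs(P[:,2]-z)<.025)]
        if len(Q)>5: print(n,z.round(2),len(Q),"ymin",np.percentile(Q[:,1],[1,5]),"x",Q[:,0].min(),Q[:,0].max())
E
```

```text
30 [([157, 761, 3163], [119, 113, 109]), ([71, -255, 414], [191, 187, 187])]
38 [([20, -240, 399], [97, 94, 99]), ([63, -252, 358], [164, 166, 169])]
46 [([126, 842, 2985], [149, 147, 149]), ([55, -254, 293], [196, 191, 190])]
54 [([-3, -349, 25], [136, 99, 95]), ([53, -222, 311], [127, 132, 132])]
62 [([-9, -378, -81], [49, 22, 19]), ([23, -361, -53], [54, 27, 21])]
70 [([-12, -362, -85], [51, 19, 20]), ([21, -345, -56], [125, 112, 103])]
78 [([-15, -347, -89], [58, 30, 27]), ([18, -328, -60], [72, 67, 65])]
86 [([-17, -329, -90], [59, 32, 27]), ([16, -312, -65], [75, 70, 66])]
94 [([-20, -314, -96], [60, 32, 32]), ([13, -292, -63], [47, 23, 18])]
102 [([-22, -259, -32], [58, 29, 25]), ([13, -254, -32], [52, 25, 24])]
110 [([-25, -233, -23], [41, 35, 35]), ([10, -234, -34], [48, 48, 45])]
118 [([-28, -210, -21], [41, 43, 48]), ([7, -210, -30], [55, 58, 62])]
126 [([-31, -188, -22], [18, 20, 22]), ([4, -189, -33], [12, 14, 18])]
134 [([-34, -26, 189], [68, 79, 112]), ([1, -168, -36], [14, 16, 16])]
142 [([-38, -20, 155], [117, 117, 122]), ([-2, -144, -36], [57, 59, 63])]
top 0.05 471
[... 189 characters left out ...]
 0.8497787205156173
top 0.2 836 ymin [0.3897 0.3944] x 0.6578600327770445 0.8498702559327016
top 0.25 788 ymin [0.3932 0.3947] x 0.6578133746601232 0.8499565545702747
top 0.3 9622 ymin [0.3957 0.4048] x 0.6524944893932515 0.8499867013038305
scene 0.05 2804 ymin [0.2864 0.3199] x 0.4922802824280871 0.8494429867497388
scene 0.1 1864 ymin [0.2668 0.2909] x 0.49168673963344567 0.8499708016803776
scene 0.15 1016 ymin [0.3941 0.3962] x 0.6538435631028581 0.8495786027077049
scene 0.2 1129 ymin [0.392  0.3957] x 0.6522861070293758 0.8498175878565379
scene 0.25 1157 ymin [0.394  0.3958] x 0.6514567751336424 0.8499259254431336
scene 0.3 1979 ymin [0.3936 0.4006] x 0.6458704612210073 0.8499747519203216
```

servo_tool --commands '[0, 0, 0, 0, 0, 1.3, 0, 0, 0, 0, 0, 0, 2.5, 0, 0, 0, 0, 0, 0, 2.5, 0, 0, 0, 0, 0, 0, 2.5, 0, 0, 0, 0, 0, 0, 2.0, 0, 0, 0, 0, 0, 0, 0, 0, -0.06, 0, 0, 0, 0, 0, 0, -0.1, 0, 0, 0, 0, 0, 0, -0.1, 0, 0, 0, 0, 0, 0, 0, 0, 0, 0, 0, 0, 0]'

```text
t: 12.7
tool_pos: [0.583, 0.1014, 0.171]
tool_rot: [-1.818, 0.384, -0.25]
contact_force: [-0.1, 0.1, -2.8]
opening: 0.0196
```

```bash
cat > s.py <<'E'
from d import *
U=np.array([.5487,-.0063,0]);C=U-.035*EX;A=-.5736*EX+.8192*EZ
H=C-.0614*EX+.0904*EZ
E
python3 -c "
from s import *
delta(H+.0535*A,35)"; python3 look.py 12
```

```text
t 12.7 pos [0.583 0.101 0.171] F [-0.052  0.062 -2.782] Ftool [0.004 2.665 0.804] M [ 0.244 -0.135 -0.012] open 0.01960572466366415 q [ 0.163  0.133  1.592 -0.222  1.589 -1.   ]
turn [-0.331  0.009 -0.026] shift cm [1.044 3.108 2.403]
```

View pics/scene12.png

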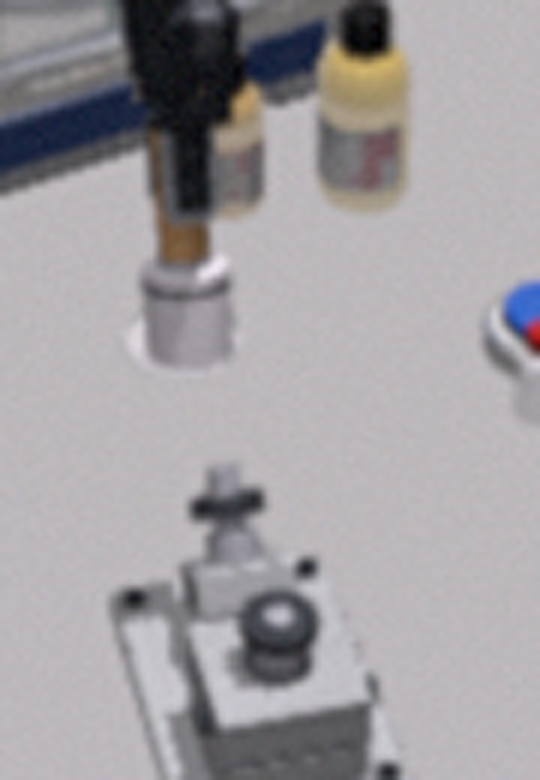

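servo_tool --commands '[-0.1, 0.003, -0.008, 0.35, 0.2, 0.8, 0, -0.1, 0.003, -0.008, 0.35, 0.2, 0.8, 0, -0.1, 0.003, -0.008, 0.35, 0.2, 0.8, 0, -0.04, 0, 0, 0, 0, 0, 0, 0, 0, 0, 0, 0, 0, 0, 0, 0, 0, 0, 0, 0, 0]'

```text
t: 13.4
tool_pos: [0.6006, 0.1089, 0.1587]
tool_rot: [-2.155, 0.441, -0.23]
contact_force: [-0.0, 0.8, -2.6]
opening: 0.0196
```

```bash
python3 -c "
from s import *
delta(H+.0535*A,35)"
```

```text
t 13.4 pos [0.601 0.109 0.159] F [-0.011  0.762 -2.568] Ftool [-0.315  1.687  2.057] M [ 0.442 -0.176  0.007] open 0.019596920842826444 q [ 0.288  0.353  1.434 -0.473  1.758 -0.871]
turn [ 0.009 -0.011 -0.005] shift cm [-0.394  1.955  1.48 ]
```

servo_tool --commands '[0.009, -0.011, -0.005, -0.4, 0.6, 0.8, 0, 0, 0, 0, 0, 0.6, 0.7, 0, 0, 0, 0, 0, 0, 0, 0, 0, 0, 0, 0, 0, 0, 0]'

```text
t: 13.8
tool_pos: [0.5989, 0.1135, 0.1415]
tool_rot: [-2.142, 0.428, -0.227]
contact_force: [-0.3, 0.8, -1.6]
opening: 0.0199
```

```bash
python3 -c "
from s import *
delta(H+.0535*A,35)"; python3 look.py 13; python3 - <<'E'
from h import *
d=load("pics/scene13.npz");crop(d,278,150,328,210,11,"pics/c13.png")
d=load("pics/top13.npz");crop(d,280,180,360,250,9,"pics/ct13.png")
E
```

```text
t 13.8 pos [0.599 0.113 0.141] F [-0.286  0.84  -1.636] Ftool [-0.59   0.967  1.476] M [ 0.432 -0.203 -0.003] open 0.019943217573429234 q [ 0.292  0.358  1.454 -0.462  1.724 -0.862]
turn [-0.006 -0.003  0.   ] shift cm [-0.055  0.754  0.18 ]
```

View pics/c13.png

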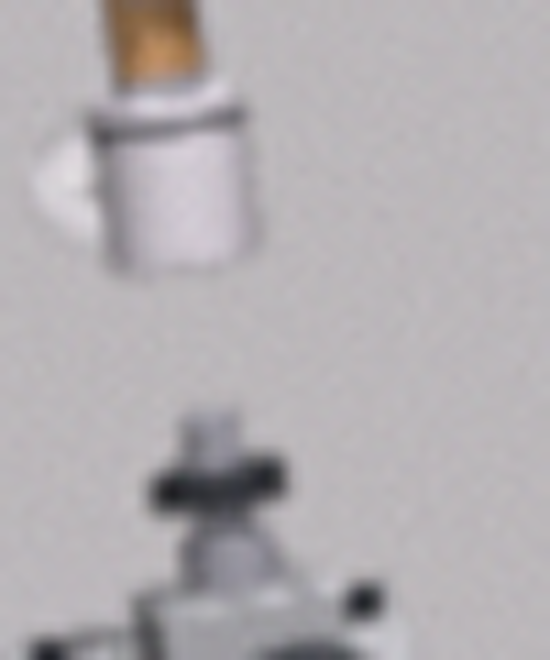

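View pics/ct13.png

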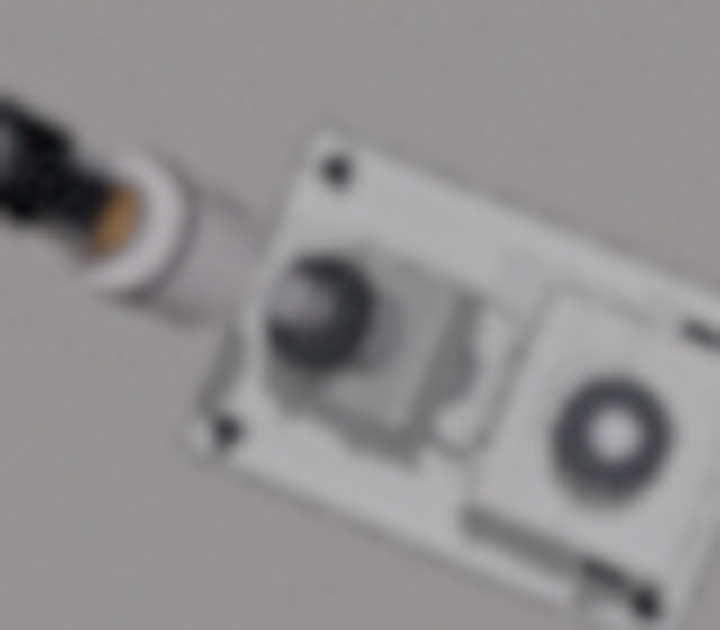

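```bash
cat > cyl2.py <<'E'
from s import *
from cyl import *
def axisfit(P,p0,a,rad,rng,free=False,band=.012):
    a=np.array(a);e1=EY;e2=np.cross(a,e1)
    def co(x):
        aa=a+(x[2]*e1+x[3]*e2 if free else 0);aa=aa/np.linalg.norm(aa)
        c=p0+x[0]*e1+x[1]*e2
        w=P-c;t=w@aa;d=np.linalg.norm(w-np.outer(t,aa),axis=1);return t,d
    t,dd=co(np.zeros(4));m=(t>rng[0])&(t<rng[1])&(abs(dd-rad)<band)
    r=least_squares(lambda x:(co(x)[1]-rad)[m],np.zeros(4 if free else 2) if not free else np.zeros(4),loss="soft_l1",f_scale=.002) if free else least_squares(lambda x:(co(np.r_[x,0,0])[1]-rad)[m],np.zeros(2),loss="soft_l1",f_scale=.002)
    return r.x.round(4),int(m.sum()),np.sqrt(np.mean(r.fun**2)).round(4)
E
python3 - <<'E'
from cyl2 import *
o=monitor.get_obs();r=R.from_rotvec(o["tool_rot"]);ty=r.as_matrix()[:,1]
print("tool axis vs A",-ty,A)
face=o["tool_pos"]+.0285*ty
for n,b in(("scene",(278,140,328,185)),("top",(280,190,315,225))):
    d=load(f"pics/{n}13.npz");P=pts(d,*b)
    print(n,"head",axisfit(P,face,-ty,.018,(.006,.034)),axisfit(P,face,-ty,.018,(.006,.034),True))
    t=(P-face)@(-ty);dd=np.linalg.norm((P-face)-np.outer(t,-ty),axis=1);q=t[dd<.026];print("t range",np.percentile(q,[2,10,50,90,98]))
    b=(290,175,312,205) if n=="scene" else (305,205,330,230)
    P=pts(d,*b)
    print(n,"pin",axisfit(P,H,A,.007,(-.012,-.003),band=.008),"collar",axisfit(P,H,A,.016,(-.030,-.014),band=.006))
    w=P-H;t=w@A;dd=np.linalg.norm(w-np.outer(t,A),axis=1)
    print("collar-face t",np.sort(t[(dd<.016)&(t>-.035)]).round(3))
E
```

```text
tool axis vs A [0.2173 0.5251 0.8228] [0.2195 0.5299 0.8192]
scene head (array([-0.0038, -0.0002]), 156, np.float64(0.0014)) (array([-0.0039, -0.0002,  0.0033, -0.0019]), 156, np.float64(0.0014))
t range [0.0027 0.0083 0.0377 0.078  0.0857]
scene pin (array([-0.0038, -0.0009]), 21, np.float64(0.0017)) collar (array([-0.0028,  0.0004]), 53, np.float64(0.0025))
collar-face t [-0.035 -0.035 -0.034 -0.034 -0.034 -0.033 -0.033 -0.033 -0.033 -0.032
 -0.032 -0.032 -0.032 -0.031 -0.031 -0.031 -0.031 -0.031 -0.031 -0.03
 -0.03  -0.03  -0.029 -0.029 -0.028 -0.027 -0.027 -0.027 -0.026 -0.025
 -0.024 -0.024 -0.023 -0.022 -0.022 -0.022 -0.021 -0.02  -0.019 -0.018
 -0.018 -0.018 -0.017 -0.017 -0.016 -0.016 -0.015 -0.015 -0.015 -0.015
 -0.015 -0.015 -0.015 -0.014 -0.014 -0.014 -0.013 -0.013 -0.012 -0.012
 -0.011 -0.011 -0.01  -0.01  -0.009 -0.008 -0.008 -0.008 -0.008 -0.007
 -0.007 -0.006 -0.005 -0.005 -0.005 -0.005 -0.004 -0.003 -0.003 -0.003
 -0.003 -0.002 -0.002]
top head (array([-0.0002, -0.0008]), 120, np.float64(0.0009)) (array([-0.0008, -0.0008,  0.029 ,  0.    ]), 120, np.float64(0.0009))
t
[... 349 characters left out ...]
018 -0.018 -0.018 -0.017 -0.017 -0.017 -0.017
 -0.017 -0.017 -0.017 -0.017 -0.017 -0.017 -0.016 -0.016 -0.016 -0.016
 -0.016 -0.016 -0.016 -0.016 -0.016 -0.016 -0.016 -0.016 -0.016 -0.016
 -0.016 -0.015 -0.015 -0.015 -0.015 -0.015 -0.015 -0.015 -0.015 -0.015
 -0.015 -0.015 -0.015 -0.015 -0.015 -0.015 -0.014 -0.014 -0.014 -0.014
 -0.014 -0.014 -0.014 -0.014 -0.014 -0.014 -0.014 -0.014 -0.014 -0.014
 -0.013 -0.013 -0.013 -0.013 -0.013 -0.013 -0.012 -0.012 -0.012 -0.012
 -0.011 -0.01  -0.01  -0.01  -0.008 -0.008 -0.007 -0.006 -0.006 -0.005
 -0.005 -0.005 -0.005 -0.005 -0.004 -0.004 -0.004 -0.004 -0.003 -0.003
 -0.003 -0.003 -0.003 -0.003 -0.003 -0.003 -0.002 -0.002 -0.001 -0.001
 -0.001 -0.001]
```

servo_tool --commands '[-0.006, -0.003, 0, -0.05, 0.7, 0.2, 0, 0, 0, 0, 0, 0.9, 0, 0, 0, 0, 0, 0, 0.6, 0, 0, 0, 0, 0, 0, 0, 0, 0]'

```text
t: 14.3
tool_pos: [0.5941, 0.1029, 0.1207]
tool_rot: [-2.148, 0.427, -0.223]
contact_force: [-0.8, 0.1, -2.3]
opening: 0.02
```

```bash
python3 -c "
from s import *
delta(H+.0285*A,35)"
```

```text
t 14.3 pos [0.594 0.103 0.121] F [-0.775  0.086 -2.334] Ftool [-0.75   2.037  1.16 ] M [ 0.465 -0.207 -0.052] open 0.019962271418408208 q [ 0.282  0.362  1.487 -0.468  1.69  -0.858]
turn [-0. -0.  0.] shift cm [-0.017  0.885 -0.052]
```

servo_tool --commands '[0, 0, 0, 0, 0.3, -0.05, 0, 0, 0, 0, 0, 0.25, 0, 0, 0, 0, 0, 0, 0.2, 0, 0, 0, 0, 0, 0, 0.2, 0, 0]'

```text
t: 14.7
tool_pos: [0.5919, 0.097, 0.1128]
tool_rot: [-2.148, 0.427, -0.223]
contact_force: [0.0, -0.4, -0.6]
opening: 0.0196
```

```bash
python3 -c "
from s import *
delta(H+.0285*A,35)"
```

```text
t 14.7 pos [0.592 0.097 0.113] F [ 0.026 -0.403 -0.603] Ftool [0.178 0.702 0.049] M [ 0.473 -0.191  0.004] open 0.019591379001931277 q [ 0.274  0.361  1.502 -0.47   1.674 -0.857]
turn [-0.001 -0.     0.001] shift cm [-0.036 -0.123  0.012]
```

Already about 1.2 mm past the full-out head; contact is imminent.

servo_tool --commands '[0, 0, 0, 0, 0.2, 0, 0, 0, 0, 0, 0, 0.2, 0, 0]'

```text
t: 14.9
tool_pos: [0.5915, 0.0953, 0.1105]
tool_rot: [-2.147, 0.426, -0.225]
contact_force: [-0.3, 2.4, 1.3]
opening: 0.0197
```

servo_tool --commands '[0, 0, 0, 0, 0.2, 0, 0, 0, 0, 0, 0, 0.2, 0, 0]'

```text
t: 15.1
tool_pos: [0.5911, 0.0942, 0.1088]
tool_rot: [-2.145, 0.425, -0.226]
contact_force: [-1.0, 3.2, 2.4]
opening: 0.0196
```

```bash
python3 -c "
from s import *
delta(H+.0285*A-.015*A,35)"
```

```text
t 15.1 pos [0.591 0.094 0.109] F [-0.996  3.233  2.352] Ftool [-2.15  -3.424  0.795] M [ 0.583  0.192 -0.233] open 0.01959525849468793 q [ 0.27   0.358  1.511 -0.47   1.663 -0.856]
turn [-0.004 -0.002  0.002] shift cm [-0.078  0.883  0.013]
```

servo_tool --commands '[-0.004, -0.002, 0.002, -0.05, 0.25, 0, 0, 0, 0, 0, 0, 0.25, 0, 0, 0, 0, 0, 0, 0.25, 0, 0]'

```text
t: 15.4
tool_pos: [0.5898, 0.091, 0.1037]
tool_rot: [-2.147, 0.425, -0.224]
contact_force: [-0.2, 2.8, 3.0]
opening: 0.0199
```

```bash
python3 -c "
from s import *
delta(H+.0285*A-.015*A,35)"
```

```text
t 15.4 pos [0.59  0.091 0.104] F [-0.245  2.807  3.042] Ftool [-1.292 -3.928  0.307] M [ 0.532  0.166 -0.261] open 0.0199004791541557 q [ 0.267  0.36   1.519 -0.473  1.654 -0.856]
turn [-0.001 -0.     0.002] shift cm [-0.072  0.269  0.011]
```

servo_tool --commands '[-0.001, 0, 0.002, -0.05, 0.2, 0, 0]'

```text
t: 15.5
tool_pos: [0.5891, 0.09, 0.1021]
tool_rot: [-2.148, 0.426, -0.223]
contact_force: [1.7, 3.3, 2.9]
opening: 0.0199
```

servo_tool --commands '[0, 0, 0, -0.02, 0.2, 0, 0]'

```text
t: 15.6
tool_pos: [0.5889, 0.0892, 0.1009]
tool_rot: [-2.148, 0.426, -0.225]
contact_force: [0.7, 7.0, 9.9]
opening: 0.0198
```

servo_tool --commands '[0, 0, 0, -0.02, 0.2, 0, 0]'

```text
t: 15.7
tool_pos: [0.5891, 0.089, 0.101]
tool_rot: [-2.146, 0.425, -0.227]
contact_force: [0.2, 9.2, 12.1]
opening: 0.0197
```

```bash
python3 -c "
from s import *
delta(H+.0285*A-.015*A,35)"
```

```text
t 15.7 pos [0.589 0.089 0.101] F [ 0.206  9.167 12.116] Ftool [ -3.273 -14.838   0.094] M [ 0.623  0.506 -0.498] open 0.019731306485842676 q [ 0.264  0.359  1.525 -0.473  1.647 -0.855]
turn [-0.003 -0.002  0.003] shift cm [-0.087 -0.075  0.021]
```

servo_tool --commands '[-0.003, -0.002, 0.003, -0.05, 0.3, 0, 0]'

```text
t: 15.8
tool_pos: [0.5892, 0.089, 0.101]
tool_rot: [-2.146, 0.425, -0.225]
contact_force: [0.5, 10.1, 12.3]
opening: 0.0197
```

```bash
python3 -c "
from s import *
delta(H+.0285*A-.015*A,35)"
```

```text
t 15.8 pos [0.589 0.089 0.101] F [ 0.525 10.063 12.266] Ftool [ -3.339 -15.499   0.789] M [ 0.741  0.535 -0.477] open 0.01965663515159459 q [ 0.264  0.36   1.524 -0.472  1.648 -0.856]
turn [-0.003 -0.001  0.002] shift cm [-0.093 -0.075  0.023]
```

Landed solidly (no motion, 17 N axial). Back off along the axis and check.

servo_tool --commands '[0, 0, 0, 0, -0.5, 0, 0, 0, 0, 0, 0, -1.5, 0, 0, 0, 0, 0, 0, -2.0, 0, 0, 0, 0, 0, 0, -1.5, 0, 0, 0, 0, 0, 0, 0, 0, 0]'

```text
t: 16.3
tool_pos: [0.6002, 0.1175, 0.1448]
tool_rot: [-2.15, 0.429, -0.22]
contact_force: [-0.1, -0.8, -1.6]
opening: 0.0198
```

```bash
python3 -c "
from s import *
delta([.55,.20,.19],0)"; python3 look.py 14; python3 - <<'E'
from h import *
d=load("pics/scene14.npz");crop(d,278,165,328,225,11,"pics/c14.png")
d=load("pics/top14.npz");crop(d,280,180,360,250,9,"pics/ct14.png")
E
```

```text
t 16.3 pos [0.6   0.118 0.145] F [-0.053 -0.838 -1.58 ] Ftool [0.275 1.749 0.258] M [ 0.419 -0.211  0.007] open 0.01984487499114085 q [ 0.299  0.366  1.44  -0.465  1.739 -0.863]
turn [ 0.613  0.    -0.002] shift cm [-7.806 -6.962  2.065]
```

View pics/c14.png

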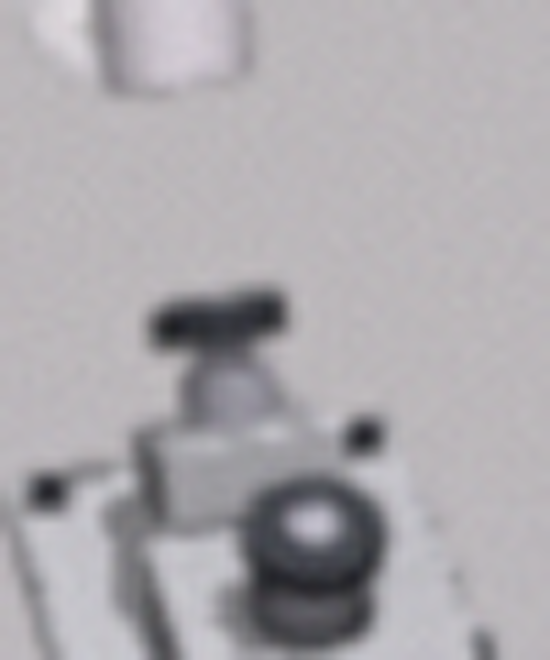

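View pics/ct14.png

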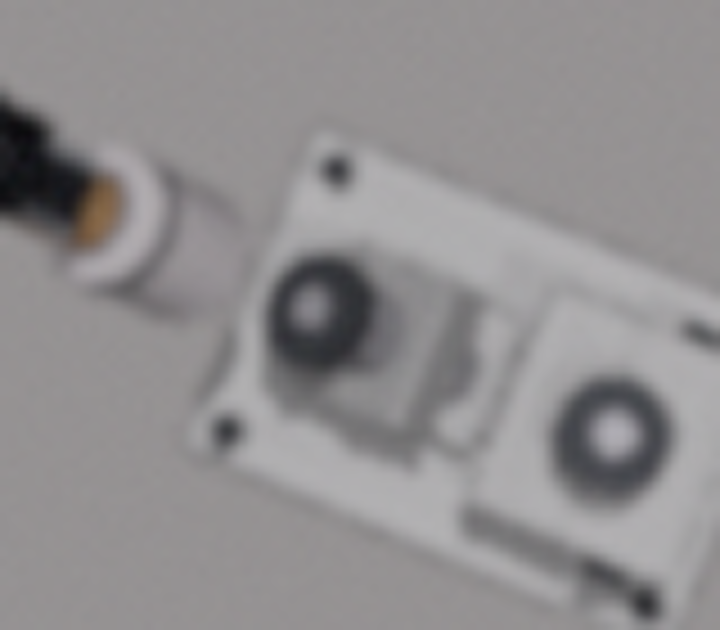

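```bash
python3 - <<'E'
from cyl import *
for f,b in(("top14",(205,215,275,270)),("scene14",(205,145,265,205))):
    d=load(f"pics/{f}.npz")
    hsv=cv2.cvtColor(d["frame"],cv2.COLOR_RGB2HSV);x0,y0,x1,y1=b
    m=np.zeros(hsv.shape[:2],np.uint8);m[y0:y1,x0:x1]=((hsv[y0:y1,x0:x1,1]>60)&(hsv[y0:y1,x0:x1,0]<25))*255
    m=cv2.morphologyEx(m,cv2.MORPH_CLOSE,np.ones((5,5)))
    c=max(cv2.findContours(m,cv2.RETR_EXTERNAL,cv2.CHAIN_APPROX_NONE)[0],key=cv2.contourArea)
    P=np.array([onz(d,p[0][0],p[0][1],.005)[:2] for p in c])
    r=least_squares(lambda q:np.hypot(P[:,0]-q[0],P[:,1]-q[1])-q[2],[*P.mean(0),.045])
    print(f,r.x,np.sqrt(np.mean(r.fun**2)))
t=load("pics/top0.npz");P=pts(t,215,230,250,260)
print("top head0",fit(P,[.508,.275],.018,(.010,.04)),"handle",fit(P,[.508,.275],.011,(.05,.095)))
E
```

```text
top14 [0.5135 0.3036 0.0678] 0.009254712251658736
scene14 [0.5099 0.2694 0.0424] 0.0013163920138562957
top head0 (array([0.507 , 0.2752]), 33, np.float64(0.002893625614722943)) handle (array([0.5074, 0.2753]), 34, np.float64(0.00030523263100371316))
```

servo_tool --commands '[0, 0, 0, 0, -2, 0, 0, 0, 0, 0, 0, -2, 0, 0, 0.1, 0, 0, -1, 0, 0, 0, 0.1, 0, 0, -1, 0, 0, 0, 0.1, 0, 0, -1, 0, 0, 0, 0.1, 0, 0, -1, 0, 0.5, 0, 0.1, 0, 0, -1, 0, 0.5, 0, 0.1, 0, 0, -1, 0, 0.5, 0, 0, 0, 0, 0, 0, 0, 0, 0, 0, 0, 0, 0, 0, 0]'

```text
t: 17.4
tool_pos: [0.5485, 0.1702, 0.1587]
tool_rot: [-1.557, 0.333, -0.293]
contact_force: [-0.2, 0.0, -0.9]
opening: 0.0197
```

```bash
python3 -c "
from s import *
delta([.514,.269,.12],0)"
```

```text
t 17.4 pos [0.549 0.17  0.159] F [-0.159  0.03  -0.946] Ftool [-0.137  0.95  -0.021] M [ 0.051 -0.043  0.014] open 0.01969100307971701 q [ 0.171 -0.02   1.753  0.001  1.436 -1.002]
turn [ 0.014 -0.006 -0.023] shift cm [-6.923  3.917  7.818]
```

servo_tool --commands '[0.007, -0.003, -0.012, -1.5, 0, 1.8, 0, 0.007, -0.003, -0.011, -1.6, 0.5, 1.8, 0, 0, 0, 0, -1.6, 0.5, 1.8, 0, 0, 0, 0, -1.2, 0.5, 1.4, 0, 0, 0, 0, -0.5, 0.3, 0.5, 0, 0, 0, 0, 0, 0, 0, 0, 0, 0, 0, 0, 0, 0, 0]'

```text
t: 18.1
tool_pos: [0.518, 0.2634, 0.1357]
tool_rot: [-1.564, 0.311, -0.305]
contact_force: [0.2, -0.0, -2.4]
opening: 0.02
```

```bash
python3 -c "
from s import *
delta([.514,.269,.08],0)"
```

```text
t 18.1 pos [0.518 0.263 0.136] F [ 0.178 -0.035 -2.352] Ftool [0.18  2.351 0.072] M [-0.025 -0.029 -0.024] open 0.019991170774548865 q [ 0.348  0.004  1.767 -0.011  1.381 -0.829]
turn [ 0.016  0.001 -0.001] shift cm [-0.583  5.562  0.449]
```

servo_tool --commands '[0.016, 0, 0, -0.4, 1.5, 0.3, 0, 0, 0, 0, -0.2, 1.8, 0.15, 0, 0, 0, 0, 0, 1.5, 0, 0, 0, 0, 0, 0, 0.5, 0, 0, 0, 0, 0, 0, 0, 0, 0]'

```text
t: 18.6
tool_pos: [0.5178, 0.2666, 0.0825]
tool_rot: [-1.549, 0.307, -0.313]
contact_force: [0.8, -0.5, -1.8]
opening: 0.0198
```

```bash
python3 -c "
from s import *
delta([.514,.269,.045],0)"; python3 - <<'E'
from cyl import *
from station import viewer
for n,b in(("top",(190,180,300,270)),("scene",(190,90,290,210))):
    d=viewer.get_image(n);np.savez(f"pics/{n}15.npz",**d);crop(d,*b,6,f"pics/{n}15.png")
P=pts(d,210,130,265,200)
print("head",fit(P,[.51,.27],.018,(.05,.08)))
E
```

```text
t 18.6 pos [0.518 0.267 0.082] F [ 0.763 -0.512 -1.844] Ftool [ 0.896  1.847 -0.179] M [-0.037 -0.046  0.013] open 0.019805717979480553 q [ 0.349  0.049  1.816 -0.002  1.275 -0.826]
turn [-0.    -0.002  0.003] shift cm [-0.454  3.748  0.079]
head (array([0.514 , 0.2684]), 86, np.float64(0.0014290496810350538))
```

View pics/scene15.png

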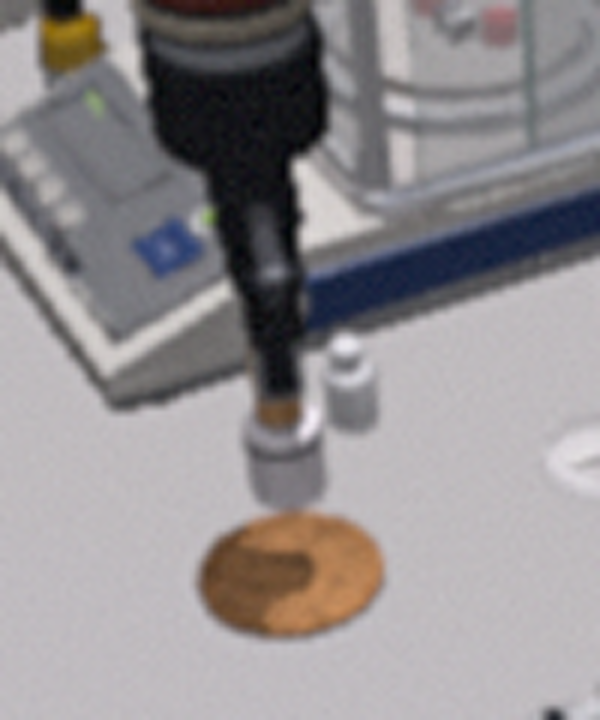

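servo_tool --commands '[0, -0.002, 0.003, -0.4, 0.8, 0, 0, 0, 0, 0, -0.1, 1.2, 0, 0, 0, 0, 0, 0, 1.2, 0, 0, 0, 0, 0, 0, 0.5, 0, 0, 0, 0, 0, 0, 0.2, 0, 0, 0, 0, 0, 0, 0, 0, 0]'

```text
t: 19.3
tool_pos: [0.5144, 0.2694, 0.0427]
tool_rot: [-1.546, 0.305, -0.311]
contact_force: [1.1, 0.4, -1.5]
opening: 0.0196
```

```bash
python3 -c "
from s import *
delta([.514,.269,.0335],0)"; python3 - <<'E'
from cyl import *
from station import viewer
for n,b in(("top",(190,180,300,270)),("scene",(190,90,290,210))):
    d=viewer.get_image(n);np.savez(f"pics/{n}16.npz",**d);crop(d,*b,6,f"pics/{n}16.png")
P=pts(d,210,130,265,200)
print("head",fit(P,[.51,.27],.018,(.015,.045)))
E
```

```text
t 19.3 pos [0.514 0.269 0.043] F [ 1.067  0.421 -1.514] Ftool [0.82  1.519 0.793] M [-0.02   0.067  0.016] open 0.019564803962244894 q [ 0.354  0.091  1.844  0.     1.203 -0.824]
turn [-0.003  0.     0.003] shift cm [-0.025  0.924 -0.056]
head (array([0.5107, 0.271 ]), 95, np.float64(0.0015382502352169107))
```

View pics/scene16.png

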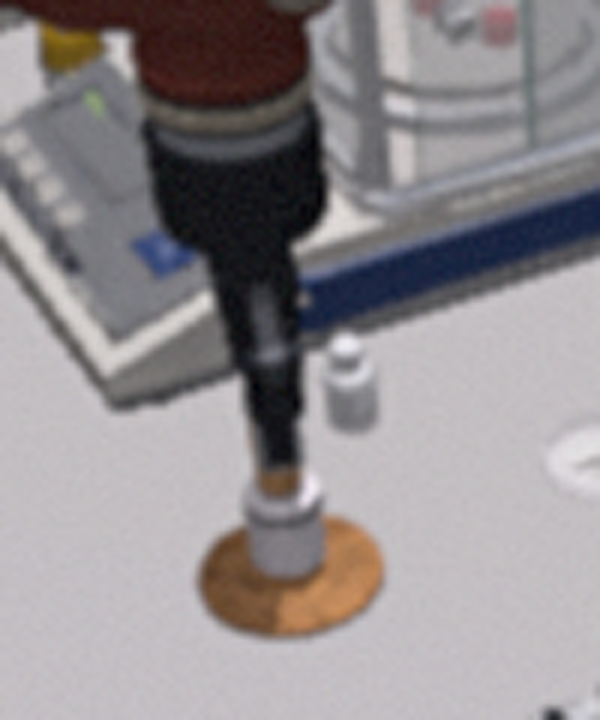

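View pics/top16.png

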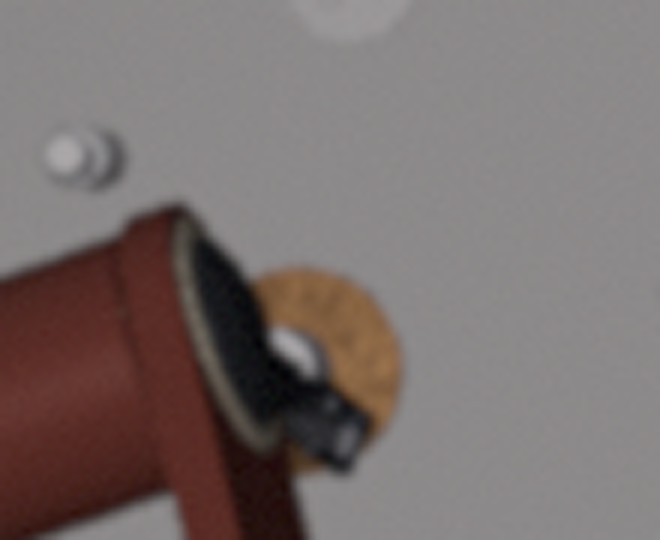

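servo_tool --commands '[-0.003, 0, 0.003, -0.05, 0.3, -0.12, 0, 0, 0, 0, 0, 0.3, 0, 0, 0, 0, 0, 0, 0.1, 0, 0]'

```text
t: 19.7
tool_pos: [0.515, 0.269, 0.0374]
tool_rot: [-1.547, 0.306, -0.31]
contact_force: [0.7, 0.0, -1.6]
opening: 0.0194
```

servo_tool --commands '[0, 0, 0, 0, 0.12, 0, 0]'

```text
t: 19.8
tool_pos: [0.5152, 0.269, 0.0363]
tool_rot: [-1.547, 0.305, -0.311]
contact_force: [0.3, -0.4, -2.1]
opening: 0.0198
```

servo_tool --commands '[0, 0, 0, 0, 0.1, 0, 0]'

```text
t: 19.9
tool_pos: [0.5153, 0.269, 0.0352]
tool_rot: [-1.547, 0.305, -0.311]
contact_force: [-0.1, 0.3, -2.2]
opening: 0.0195
```

```bash
python3 -c "
from s import *
delta([.514,.269,.0335],0)"
```

```text
t 19.9 pos [0.515 0.269 0.035] F [-0.081  0.317 -2.226] Ftool [-0.203  2.226  0.256] M [-0.035 -0.007  0.01 ] open 0.01952419560881507 q [ 0.353  0.102  1.846 -0.     1.19  -0.825]
turn [-0.003 -0.     0.003] shift cm [-0.119  0.173 -0.049]
```

servo_tool --commands '[-0.003, 0, 0.003, -0.1, 0.1, 0, 0]'

```text
t: 20.0
tool_pos: [0.5143, 0.2694, 0.0342]
tool_rot: [-1.549, 0.308, -0.308]
contact_force: [0.0, 0.4, -1.7]
opening: 0.0197
```

servo_tool --commands '[0, 0, 0, 0, 0.08, 0, 0]'

```text
t: 20.1
tool_pos: [0.5144, 0.2694, 0.0338]
tool_rot: [-1.549, 0.308, -0.308]
contact_force: [-0.9, -0.5, 2.9]
opening: 0.0196
```

servo_tool --commands '[0, 0, 0, 0, 0.08, 0, 0]'

```text
t: 20.2
tool_pos: [0.5145, 0.2694, 0.0338]
tool_rot: [-1.55, 0.308, -0.308]
contact_force: [-3.6, -2.0, 5.0]
opening: 0.0195
```

servo_tool --commands '[0, 0, 0, 0, 0.08, 0, 0]'

```text
t: 20.3
tool_pos: [0.5146, 0.2695, 0.0338]
tool_rot: [-1.55, 0.308, -0.307]
contact_force: [-4.1, -1.0, 5.3]
opening: 0.02
```

servo_tool --commands '[0, 0, 0, 0, 0, 0, 0, 0, 0, 0, 0, 0, 0, 0, 0, 0, 0, 0, 0, 0, 0.35, 0, 0, 0, 0, 0, 0, 0.5, 0, 0, 0, 0, 0, 0, 1, 0, 0, 0, 0, 0, 0, 1, 0, 0, 0, 0, 0, 0, 1]' --grip_force 20

```text
t: 21.0
tool_pos: [0.5159, 0.27, 0.0336]
tool_rot: [-1.548, 0.306, -0.31]
contact_force: [0.7, 0.5, 1.1]
opening: 0.0832
```

```bash
python3 -c "
from s import *
delta([.514,.269,.0335],0)"; python3 - <<'E'
from cyl import *
from station import viewer
d=viewer.get_image("scene");np.savez("pics/scene17.npz",**d);crop(d,190,90,290,210,6,"pics/scene17.png")
P=pts(d,210,130,265,200)
print("head",fit(P,[.51,.27],.018,(.010,.04)))
E
```

```text
t 21.0 pos [0.516 0.27  0.034] F [0.678 0.476 1.052] Ftool [ 0.447 -1.05   0.701] M [-0.025  0.004 -0.037] open 0.08318508441899099 q [ 0.355  0.107  1.843 -0.     1.188 -0.823]
turn [-0.002  0.     0.002] shift cm [-0.133  0.014 -0.162]
head (array([0.511 , 0.2708]), 102, np.float64(0.0015540321115473262))
```

View pics/scene17.png

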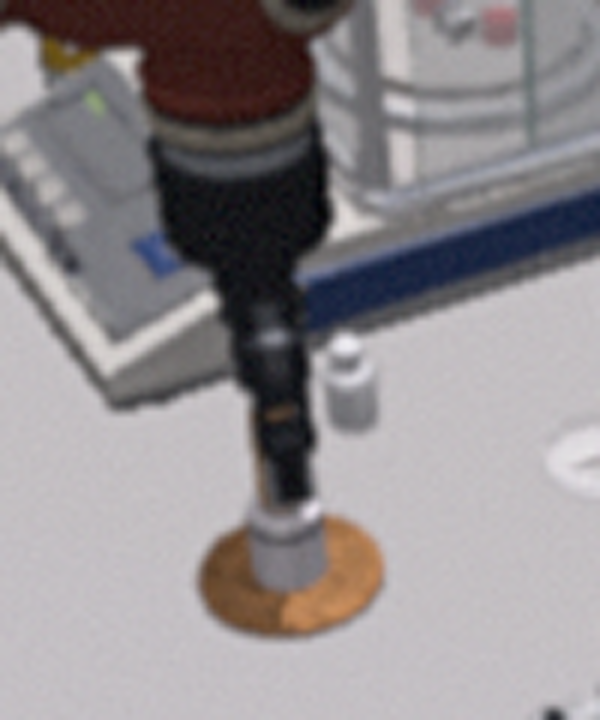

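Mallet stands upright, free of the fingers. Retreat straight up.

servo_tool --commands '[0, 0, 0, -0.1, -0.5, 0, 1, 0, 0, 0, 0, -1.5, 0, 1, 0, 0, 0, 0, -2.5, 0, 1, 0, 0, 0, 0, -3, 0, 1, 0, 0, 0, 0, -3, 0, 1, 0, 0, 0, 0, -3, 0, 1, 0, 0, 0, 0, -2, 0, 1, 0, 0, 0, -3, 0, 0, 1, 0, 0, 0, -3, 0, 0, 1, 0, 0, 0, -3, 0, 0, 1, 0, 0, 0, 0, 0, 0, 1, 0, 0, 0, 0, 0, 0, 1]'

```text
t: 22.25
tool_pos: [0.4313, 0.3068, 0.2111]
tool_rot: [-1.537, 0.296, -0.321]
contact_force: [0.2, 0.2, 0.3]
opening: 0.085
```

```bash
python3 -c "
from s import *
delta([.514,.269,.0335],0)"; python3 - <<'E'
from cyl import *
from station import viewer
for n in("scene","top"):
    d=viewer.get_image(n);np.savez(f"pics/{n}18.npz",**d)
    cv2.imwrite(f"pics/{n}18.png",d["frame"][:,:,::-1])
    b=(215,140,262,200) if n=="scene" else (215,225,265,262)
    P=pts(d,*b)
    print(n,"head",fit(P,[.511,.27],.018,(.010,.04)),"handle",fit(P,[.511,.27],.011,(.05,.095)))
    if n=="top": crop(d,205,215,275,270,9,"pics/m18.png")
E
```

```text
t 22.25 pos [0.431 0.307 0.211] F [0.226 0.241 0.267] Ftool [ 0.12  -0.261  0.313] M [-0.005  0.003 -0.076] open 0.08502970333497953 q [ 0.478 -0.201  1.831 -0.001  1.492 -0.699]
turn [-0.014 -0.001  0.014] shift cm [ 8.845 17.875 -0.572]
scene head (array([0.5107, 0.2711]), 98, np.float64(0.001340437222197895)) handle (array([0.5108, 0.2707]), 103, np.float64(0.0015491858642593555))
top head (array([0.5143, 0.2691]), 34, np.float64(0.002128585138920732)) handle (array([0.5144, 0.2689]), 37, np.float64(0.0010173265595093974))
```

View pics/scene18.png

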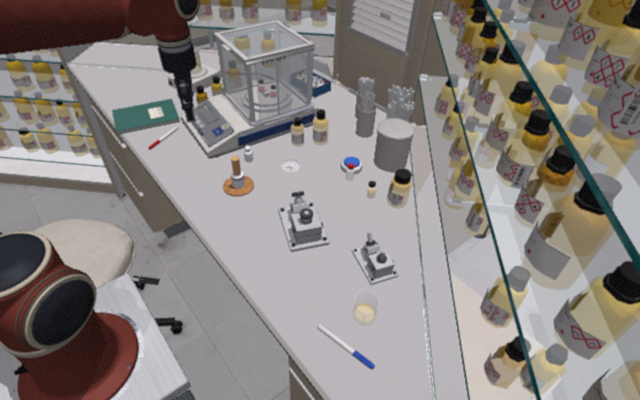

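View pics/m18.png

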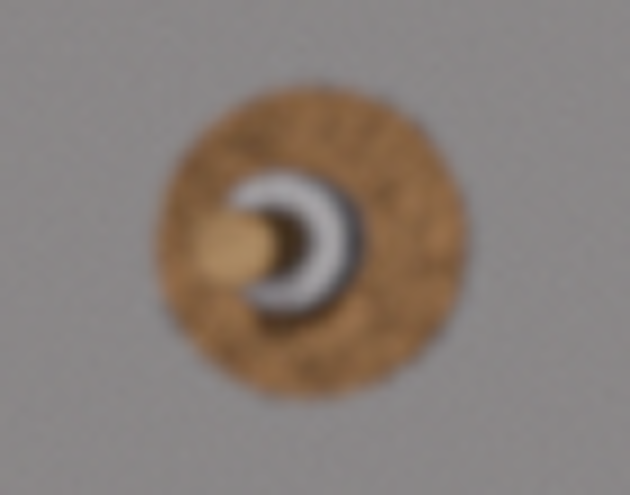

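```bash
python3 -c "
from station import ticket
print(ticket.finish_job())"
```

```text
the job is handed in; nothing more can be done
None
```

The job is handed in: both pins are driven down to their collars, the upright first and then the slanted, and the mallet is back on its cork pad. The clock read about 22 s.

**Pins:** I pressed each pin down in steps of about 2 mm rather than striking it.
- **Upright pin:** the mallet landed on the collar with its face about 89 mm above the worktop. The force jumped to about 16–19 N while the mallet stopped moving, well under the 50 N that shifts a collar.
- **Slanted pin:** pushed along its own axis at 35 degrees, it landed 15.8 mm below fully out. The force rose to about 17 N with no further movement.
- **Check after backing off:** no pin stood proud of its collar in either view. I judged flushness from the pictures and the landing force, not from a direct reading.

**Mallet:** it stands upright on the pad with the gripper clear. It is under 1 mm off centre by the top camera and about 2 mm by the scene camera. The bystanders I could see in the last scene picture were where they started.

**Disagreements:**
- **Finger length:** the reported tool point lay about 38 mm beyond the visible fingertips, so the first grip caught only the top of the handle. I opened, went lower, gripped again, and worked from what I measured.
- **Cameras:** the two differed by 2–4 mm, so I lined up the mallet and pins within the same camera view.
- **Sideways force:** about 8 N appeared at the wrist during the upright landing, and about 3 N during the slanted one.

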